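Fetch the rear electrode plate from a shared hook and mount it for test

ROBOT

A 6-joint arm with a two-finger parallel gripper is mounted at the origin on a cart in front of the work surface, level with it; the furniture and walls round the work are solid. World frame = base frame: x ahead of the robot, y to its left, z up, the work surface at z = 0. Lengths are in m, angles in rad, forces in N, time in s.
With the tool pointing down it reaches from about 0.225 to 0.875 m from the base axis. Payload 3.4 kg.
Tool frame: the origin (TCP) lies midway between the tips of the shut fingers; the grasp point (between the pads) lies behind it (manip.grip_point_offset is the z of the grasp point in the tool frame, in m); z points along the fingers, x is the direction in which the jaws open and shut, and the axes are right-handed (so a half turn about z gives the same grasp; the last joint's range is limited). The gripper opens to 85 mm and grips with 20 to 120 N. Pads are 22 mm wide; open, the fingers measure 114 mm over their backs; the gripper's body (76 mm by 85 mm) begins 54 mm behind the grasp point. The pads swing forward as they close: fully open they stand 13 mm farther back than shut.
Start: joints at [-1.407, 0.276, 1.505, -0, 1.361, -0.121], TCP at [0.162, -0.552, 0.231] pointing down, gripper open.
Joint ranges: [-2.89, 2.89], [-0.75, 2.08], [0.22, 2.7], [-1.18, 4.32], [0.11, 2.71], [-2.7, 2.7]. Speed limits (rad/s): [2.57, 2.57, 3.14, 3.14, 3.14, 3.14].

INTERFACE

Orientations are given as a unit quaternion [w, x, y, z].
In Python, from rig import manip, eyes, recognise, regions_of, mark_of gives the robot as it stands.
- The arm moves only by the shell command python3 -m inch 'ROWS' [FORCE]. ROWS is JSON, a list of rows, each a list of 5 numbers: the gripper command: -1 is shut, 1 is fully open, values between are in proportion, then the shift along the tool's x, y, z in mm, then the turn about the tool's z in degrees. A call has 1 to 20 rows; each row shifts and turns the pose as measured when the row begins, along the tool's axes as they then stand; what a row does not reach is not made up. A row lasts 1/12 s, in which the tool goes at most 41.7 mm and 7.16 degrees, less where a joint would pass 70% of its speed; a pose out of reach is approached as far as the arm can. A call with a gripper value outside its range is refused whole. The fingers move at their own pace and stop on an object; FORCE is the grip in N (left out, the last holds). Time passes only in rows, so rows that do not move let the fingers close. It gives the time, the measured TCP pose, the force and the opening at its end, in the units of the state.
- manip.get_state(): the state, without advancing time (a new reading comes with each control period).
- eyes.get_image(name): name is "scene" or "top" or "wrist"; returns a dict with "frame" (420x560x3 uint8, red, green, blue), "K" (3x3 intrinsics, pixels), "rvec" (rotation vector, rad) and "tvec" (3), from world to camera coordinates, as OpenCV has them; the wrist camera has in their place "mount" (4x4, takes a point from camera to tool coordinates, whose origin is the TCP and whose axes are the tool frame's). Camera axes: x right, y down, z forward; pixel columns grow to the right and rows downward; lengths in m; the calibration is good to about 2 mm. A picture is of the moment at which its call begins: read the wrist's pose just before it. There is no depth.
- manip.sign_off(): hands the job in, once; it reports no verdict.
Trained networks look in a picture, given as the dict that the camera call returned (one of the last four; its "shot" number tells which), for a name from the list of things; names that differ only in an ending like _2 or _b are one class to them, and where a whole thing is asked for, a point or a joint stands for the part that bears it (a point fixed in the world has none). Each returns a list of dicts, best first, with "confidence" (0 to 1); they miss things now and then, are a little off and sometimes report something else, mostly with a low value. They report only what shows in the picture. A call takes as long as a camera call. They do not tell look-alikes from the thing itself.
- recognise(picture, target): "bbox" ([left, top, width, height] in pixels, round what is visible of it).
- regions_of(picture, target): "mask" (420x560 bool, what is visible of it) and "bbox" ([left, top, width, height] in pixels, round what is visible of it).
- mark_of(picture, target): "point" ([row, column] in pixels: a listed point, or the origin of a listed thing).
The state is a dict: "clock": time; "qpos": joint angles; "qd": joint speeds; "effort": joint torques, N m; "position": TCP position; "ee_rot": TCP orientation; "contact_force": force on the tool from outside, world axes, zero at the start; "moment": the same for the moment, N m; "width": finger opening in m.
Only numpy, scipy, OpenCV 4.12 (cv2) and the standard library are available. Lean on these libraries where they do the work, as an engineer would, in place of code of your own. Each camera call takes 0.05 s, during which the arm holds its last target.

TASK

The orange-gripped brass electrode plate hangs at the back of the grey stand's hook, behind the blue-gripped one. Hang the blue one on the blue stand's spare hook first, then hang the orange one on the yellow test stand's hook, each time using the plate to push that hook's black sleeve gently back until you feel it fully home on its spring seat. Leave both plates hanging freely there, close up to the sleeves, and leave the small things on the bench alone.

Things in the scene. Friction and masses are not known exactly. Their poses are not given: they have to be found in the camera images.
- store_stand: grey storage hook stand: base plate 125 x 90 x 14 mm, post 16 mm thick with a 26 mm clamp block, 162 mm high; origin at the worktop under the post; the prong points to -x. Fixed to the worktop. No sleeve; both plates start on it, the blue-gripped 32 to 54 mm in front of the other
- spare_stand: blue spare hook stand: base plate 125 x 90 x 14 mm, post 16 mm thick with a 26 mm clamp block, 162 mm high; origin at the worktop under the post; the prong points to -x. Fixed to the worktop. Behind the black sleeve a coil spring seat and a brass lock nut sit on the prong; the nut's place differs by up to 32 mm between runs and is not measured
- test_stand: yellow test hook stand: base plate 125 x 90 x 14 mm, post 16 mm thick with a 26 mm clamp block, 162 mm high; origin at the worktop under the post; the prong points to -x. Fixed to the worktop. Sleeve, spring seat and brass lock nut as on the blue stand, the nut set independently
- store_hook (a point): top of the grey stand's level 8 mm prong, 130 mm in front of the post's axis, 154 mm above the worktop; +x along the prong to the post, +z up. 10 mm farther out the prong turns up; its round tip ends 22 mm out and 10 mm higher than this point. Fixed; place and yaw differ each run
- spare_hook (a point): top of the blue stand's level 8 mm prong, 130 mm in front of the post's axis, 154 mm above the worktop; +x along the prong to the post, +z up. 10 mm farther out the prong turns up; its round tip ends 22 mm out and 10 mm higher than this point. Fixed; place and yaw differ each run
- test_hook (a point): top of the yellow stand's level 8 mm prong, 130 mm in front of the post's axis, 154 mm above the worktop; +x along the prong to the post, +z up. 10 mm farther out the prong turns up; its round tip ends 22 mm out and 10 mm higher than this point. Fixed; place and yaw differ each run
- spare_sleeve: black flanged sleeve on the blue stand's prong (flange 36 mm across, 11 mm long). Origin: centre of its front face, on the prong's axis; axes as the hook's. It slides 4 to 34 mm towards the post at a steady drag of about 3 N to an unmeasured spring seat; there resistance climbs 6 N/mm. Home: pressed by the plate with over 7 N for 0.3 s. Over 16 N bends the hook: aim for 9 to 13 N
- test_sleeve: like sleeve on the yellow stand's prong, same behaviour and limits. Push at about 15 mm/s (the seat is damped, 100 N s/m) with the plate 2 to 6 mm above the prong, as rubbing on the prong takes some of the push. After the push the seat eases sleeve and plate back by up to 3 mm; draw back until the force is gone before letting go. Home, a sleeve's front face lies 36 to 68 mm in front of the post's axis
- front_grip (a point): centre of the grip tab of the front electrode plate (blue tab, grey disc). Tab 16 mm wide (y), 12 mm thick (x, along the prong), reaching 18 mm above and 16 mm below this point; pinch its width from above. Hung, this point is 38 mm above the prong's top. To pass the upturned tip lift the plate 12 to 22 mm. +x to the post, +z up
- rear_grip (a point): centre of the grip tab of the rear electrode plate (orange tab, brass disc). Tab 16 mm wide (y), 12 mm thick (x, along the prong), reaching 18 mm above and 16 mm below this point; pinch its width from above. Hung, this point is 38 mm above the prong's top. To pass the upturned tip lift the plate 12 to 22 mm. +x to the post, +z up
- front_plate: blue-gripped plate, 0.1 to 0.2 kg; origin at the roof-shaped top of its eye, 38 mm below the grip centre. Eye 34 mm high, 32 mm wide inside; frame 12 mm thick (6 mm either side of the grip centre) and 50 mm wide, a 48 mm round electrode below, lowest point 124 mm below the grip centre
- rear_plate: orange-gripped plate, otherwise like the blue-gripped one; origin at the top of its eye
- weight_knob: bystander: small brass knobbed weight, 25 mm across, 34 mm high; origin under its centre; leave it alone
- weight_200: bystander: brass cylinder weight, 32 mm across, 28 mm high; origin under its centre; leave it alone
- bnc_tee: bystander: silver T-shaped coax adaptor, 30 x 38 x 14 mm, lying; origin under its centre; leave it alone
Mind the look-alikes: they are no part of the job. Leave any green look-alike of the front_plate alone.

How it is judged:
On the way, in this order (a step that is already met when the one before it is completed fails the run):
1. the blue-gripped plate, hung on the spare hook, presses that hook's sleeve home (over 7 N) (y of front_grip in the frame of spare_hook between -0.012 and 0.012 m and z of front_grip in the frame of spare_hook between 0.028 and 0.046 m and x of front_grip in the frame of spare_sleeve between -0.018 and 0.004 m and angle between front_grip's own z axis and vertical below 0.25 rad and contact force between front_plate and spare_sleeve above 7 N), for 0.25 s.
2. the orange-gripped plate, hung on the test hook, presses that hook's sleeve home (over 7 N) (y of rear_grip in the frame of test_hook between -0.012 and 0.012 m and z of rear_grip in the frame of test_hook between 0.028 and 0.046 m and x of rear_grip in the frame of test_sleeve between -0.018 and 0.004 m and angle between rear_grip's own z axis and vertical below 0.25 rad and contact force between rear_plate and test_sleeve above 7 N), for 0.25 s.
At the end, for the whole second after the job is handed in: The blue-gripped plate hangs at rest on the spare hook and the orange-gripped one on the test hook, released: grip centre within 12 mm sideways of the prong and 28 to 46 mm above its top, upright within 0.25 rad, the plate's middle within 18 mm in front of the sleeve's face (touching is 6 mm) (y of front_grip in the frame of spare_hook between -0.012 and 0.012 m and z of front_grip in the frame of spare_hook between 0.028 and 0.046 m and x of front_grip in the frame of spare_sleeve between -0.018 and 0.004 m and angle between each of front_grip, rear_grip's own z axis and vertical below 0.25 rad and y of rear_grip in the frame of test_hook between -0.012 and 0.012 m and z of rear_grip in the frame of test_hook between 0.028 and 0.046 m and x of rear_grip in the frame of test_sleeve between -0.018 and 0.004 m and linear speed of each of front_plate, rear_plate below 0.03 m/s).
It fails at once if the spare hook's sleeve is pressed with more than 16 N (contact force between spare_sleeve and anything else above 16 N).
It fails at once if the test hook's sleeve is pressed with more than 16 N (contact force between test_sleeve and anything else above 16 N).
It fails at once if a plate is dropped (height (world z) of any of front_plate, rear_plate below 0.12 m).
It fails at once if a small thing on the bench is shifted by more than 20 mm (distance of any of weight_knob, weight_200, bnc_tee from where it was at the start of the episode above 0.02 m).
It also fails if it takes over 72 s, if anything falls off the work surface, if the arm or the gripper's body presses on something with over 40 N, if the wrist force passes 120 N, or if a joint passes its speed limit or range.

## Working session

There is one attempt and no reset: what is moved stays moved. The work goes in short steps, Python scripts to look and compute and a shell command to move; the robot and the scene stay as the last step left them, time stands still between calls to the robot, and variables do not carry over. Pictures are saved under pics/ and viewed, and the job is handed in when it is done.

```bash
ls; mkdir -p pics; python3 - <<'E'
from rig import manip, eyes
import cv2
s=manip.get_state(); print({k:(v if not hasattr(v,'round') else v) for k,v in s.items()}, manip.grip_point_offset)
for n in ["scene","top","wrist"]:
    p=eyes.get_image(n); cv2.imwrite(f"pics/{n}0.png",p["frame"][:,:,::-1])
    print(n,p["K"],{k:p[k] for k in p if k not in("frame","K")})
E
```

```text
pics
{'clock': 0.0, 'qpos': array([-1.40701048e+00,  2.76642452e-01,  1.50613300e+00, -1.82450002e-05,
        1.36067526e+00, -1.20959199e-01]), 'qd': array([ 1.00002178e-03,  2.95003362e-04,  1.01636791e-03, -9.81277933e-04,
       -8.33866622e-04, -4.39346184e-05]), 'effort': array([ 1.64045182e-04, -4.16766572e+01, -2.45802712e+01, -3.77237177e-05,
        1.11554601e-02,  1.17246466e-05]), 'position': array([ 0.16145113, -0.5513305 ,  0.23041269]), 'ee_rot': array([-6.36266629e-04,  8.00285990e-01, -5.99617771e-01, -6.77010349e-04]), 'contact_force': array([-0.19829272, -0.34384259,  0.67350469]), 'moment': array([ 0.047739  ,  0.01498577, -0.03466986]), 'width': 0.08572495970729371} -0.0187
scene [[449.67324297   0.         278.66104148]
 [  0.         449.67324297 207.82449304]
 [  0.           0.           1.        ]] {'rvec': array([ 1.17200666, -2.41604246,  0.87729254]), 'tvec': array([0.33099872, 0.42767567, 0.68568602]), 'shot': 1}
top [[474.5116897    0.         276.47676246]
 [  0.         474.5116897  203.38425059]
 [  0.           0.           1.        ]] {'rvec': array([ 2.08454317, -2.13920979,  0.22828953]), 'tvec': array([0.00831681, 0.54189399, 1.01056321]), 'shot': 2}
wrist [[373.42622307   0.         284.22014205]
 [  0.         373.42622307 207.21347778]
 [  0.           0.           1.        ]] {'mount': array([[ 9.99999725e-01,  6.88534218e-04,  2.74354783e-04,
        -7.31447545e-04],
       [-7.38713208e-04,  9.56058301e-01,  2.93175680e-01,
        -7.49953239e-02],
       [-6.04376804e-05, -2.93175802e-01,  9.56058547e-01,
        -1.42423090e-01],
       [ 0.00000000e+00,  0.00000000e+00,  0.00000000e+00,
         1.00000000e+00]]), 'shot': 3}
```

View pics/scene0.png

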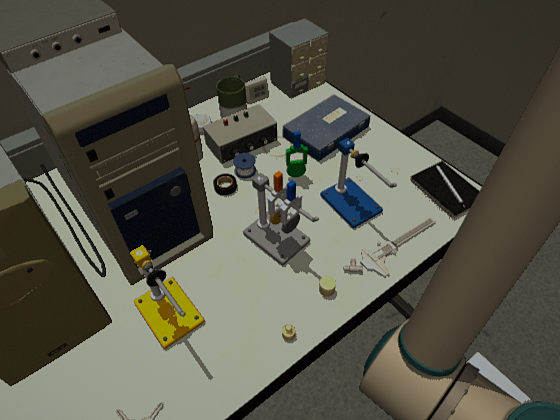

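View pics/top0.png

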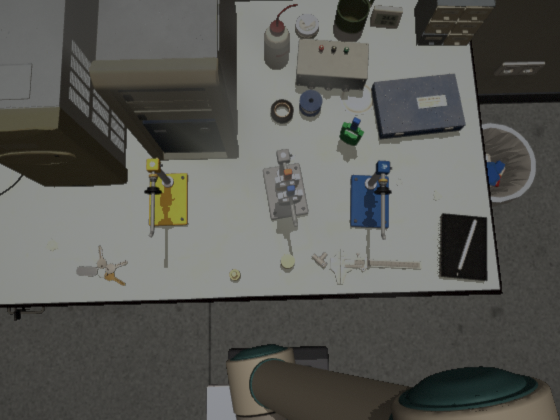

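View pics/wrist0.png

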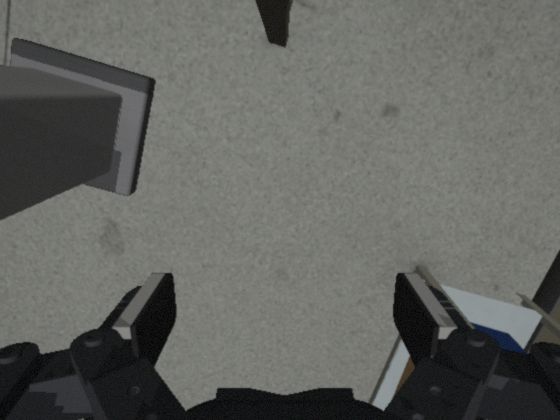

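The top view shows the grey stand at centre (285,180), blue on the right (380,190), yellow on the left (165,190) next to a tall cabinet. All prongs point toward the robot. The green look-alike stands behind at (352,130). Next I'll locate everything.

```bash
cat > h.py <<'E'
import numpy as np, cv2
from rig import manip, eyes, recognise, regions_of, mark_of
from scipy.spatial.transform import Rotation as R
from scipy.optimize import least_squares
def P(p,st=None):
    if "rvec" in p:
        Rm=cv2.Rodrigues(np.array(p["rvec"]))[0]; t=np.array(p["tvec"])
    else:
        T=np.eye(4); q=st["ee_rot"]; T[:3,:3]=R.from_quat([q[1],q[2],q[3],q[0]]).as_matrix(); T[:3,3]=st["position"]
        C=np.linalg.inv(T@p["mount"]); Rm,t=C[:3,:3],C[:3,3]
    return np.array(p["K"])@np.c_[Rm,t]
def proj(M,X):
    h=M@np.append(X,1); return h[:2]/h[2]
def tri(Ms,uvs):
    A=[]
    for M,(u,v) in zip(Ms,uvs): A+= [u*M[2]-M[0], v*M[2]-M[1]]
    X=np.linalg.svd(np.array(A))[2][-1]; X=X[:3]/X[3]
    X=least_squares(lambda X:np.concatenate([proj(M,X)-uv for M,uv in zip(Ms,uvs)]),X).x
    e=[np.linalg.norm(proj(M,X)-uv) for M,uv in zip(Ms,uvs)]
    return X,e
def atz(M,uv,z):
    u,v=uv; A=np.array([u*M[2]-M[0], v*M[2]-M[1]]); return np.linalg.solve(A[:,:2],-A[:,2]*z-A[:,3])
def big(p,f,box,name,s=None):
    x,y,w,h=box; c=p["frame"][y:y+h,x:x+w,::-1]; s=s or min(800/w,600/h)
    cv2.imwrite(name,cv2.resize(c,None,fx=s,fy=s,interpolation=cv2.INTER_CUBIC))
E
python3 - <<'E'
from h import *
S=eyes.get_image("scene");T=eyes.get_image("top")
MS,MT=P(S),P(T)
for n in "store_stand spare_stand test_stand store_hook spare_hook test_hook spare_sleeve test_sleeve front_grip rear_grip front_plate rear_plate weight_knob weight_200 bnc_tee".split():
    a=mark_of(S,n);b=mark_of(T,n)
    f=lambda L:[(round(d["point"][1]),round(d["point"][0]),round(d["confidence"],2)) for d in L[:4]]
    print(n,f(a),f(b))
    for x in a[:2]:
        for y in b[:2]:
            X,e=tri([MS,MT],[x["point"][::-1],y["point"][::-1]])
            if max(e)<6: print("   ",X.round(4),np.round(e,1))
big(S,0,(130,120,280,210),"pics/s1.png");big(T,0,(130,130,280,140),"pics/t1.png")
E
```

```text
store_stand [(156, 280, 0.74), (260, 229, 0.59)] [(284, 174, 0.72)]
    [ 0.6332 -0.0232 -0.0169] [1.8 1.9]
spare_stand [(338, 193, 0.69)] [(372, 184, 0.9), (292, 215, 0.44)]
    [ 0.6002 -0.2366 -0.0096] [1.4 1.4]
test_stand [(161, 299, 0.75)] [(169, 183, 0.89), (234, 276, 0.52)]
    [0.6088 0.2481 0.0015] [0.9 1.1]
store_hook [(311, 214, 0.71)] [(295, 215, 0.79)]
    [ 0.4936 -0.0427  0.1593] [0.7 0.7]
spare_hook [(384, 180, 0.93)] [(383, 233, 0.76)]
    [ 0.46   -0.2118  0.1638] [3.8 3.9]
test_hook [(178, 304, 0.72)] [(153, 227, 0.83), (293, 188, 0.72)]
    [0.4786 0.2441 0.1641] [0.5 0.6]
spare_sleeve [(365, 164, 0.42)] [(382, 192, 0.43), (152, 225, 0.2)]
    [ 0.5381 -0.2261  0.1435] [1.8 1.8]
test_sleeve [] [(156, 191, 0.67), (150, 225, 0.55)]
front_grip [(292, 188, 0.8), (301, 139, 0.55)] [(296, 187, 0.87), (382, 192, 0.74), (350, 125, 0.6)]
    [ 0.5486 -0.0432  0.1809] [0.5 0.5]
    [ 0.5128 -0.0344  0.3316] [1.8 1.9]
rear_grip [(277, 178, 0.71)] [(288, 173, 0.53)]
    [ 0.5737 -0.0285  0.1976] [1. 1.]
front_plate [(299, 147, 0.76), (289, 199, 0.62)] [(293, 191, 0.87), (351, 132, 0.7), (293, 188, 0.5)]
    [ 0.5103 -0.0292  0.3185] [2.3 2.5]
    [ 0.6864 -0.174   0.1148] [0.4 0.4]
    [ 0.5477 -0.0377  0.1558] [0.9 1. ]
    [ 0.8017 -0.2336 -0.2041] [2.  1.9]
rear_plate [(277, 191, 0.93)] [(286, 178, 0.67)]
    [ 0.5712 -0.0252  0.1667] [0.1 0.1]
weight_knob [(285, 333, 0.74)] [(234, 277, 0.62)]
    [0.3871 0.0973 0.0165] [2.  2.4]
weight_200 [(324, 289, 0.79)] [(284, 264, 0.6)]
    [ 0.4111 -0.0179  0.0207] [1.7 1.9]
bnc_tee [(352, 265, 0.56)] [(321, 262, 0.6)]
    [ 0.4155 -0.0997  0.0232] [2.2 2.4]
```

```bash
echo
```

```text
(no output)
```

View pics/s1.png

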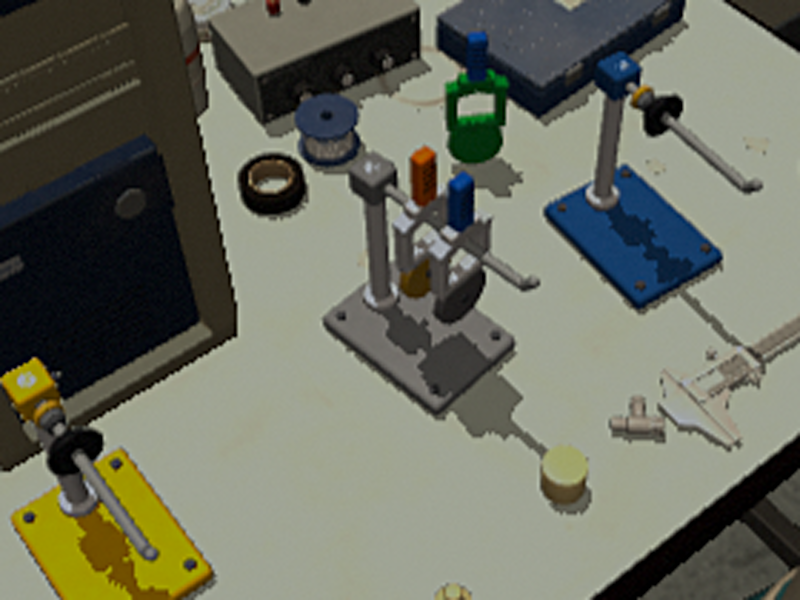

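View pics/t1.png

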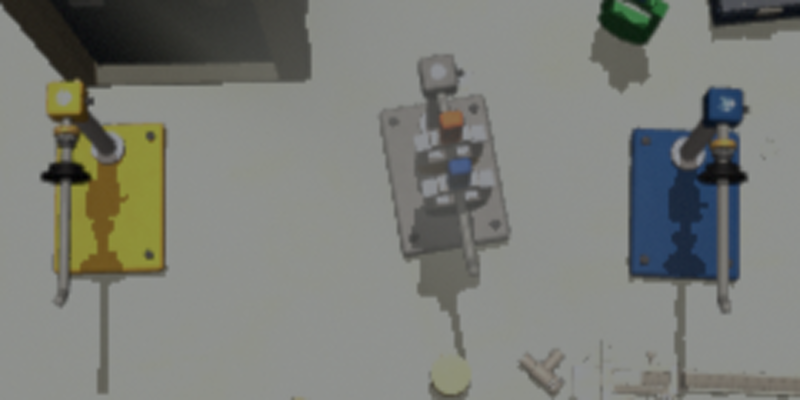

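```bash
python3 - <<'E'
from h import *
S=eyes.get_image("scene");T=eyes.get_image("top")
MS,MT=P(S),P(T)
D={"test":[(66,98),(60,298),(27,378),(152,552)],"spare":[(724,105),(726,306),(618,68),(757,184)],"store":[(438,72),(474,268),(374,165),(535,284)]}
for n,(a,b,c,d) in D.items():
    t=lambda q:np.array(q)*.35+[130,130]-.3
    s=lambda q:np.array(q)*.35+[130,120]-.3
    pa=atz(MT,t(a),.162);pb=atz(MT,t(b),.160)
    d_=pa-pb; print(n,"top:",pa.round(4),pb.round(4),np.linalg.norm(d_).round(4),"yaw",np.degrees(np.arctan2(d_[1],d_[0])).round(2))
    X,e=tri([MS,MT],[s(c),t(a)]);print("  tri clamp",X.round(4),np.round(e,1))
    X,e=tri([MS,MT],[s(d),t(b)]);print("  tri tip",X.round(4),np.round(e,1))
st=manip.get_state();print(st["clock"])
# top crops of small regions
big(T,0,(255,140,70,100),"pics/t2.png",6)
big(T,0,(130,150,50,95),"pics/t3.png",6)
big(T,0,(355,150,50,95),"pics/t4.png",6)
E
```

```text
test top: [0.6091 0.2477] [0.4638 0.2483] 0.1453 yaw -0.22
  tri clamp [0.6089 0.2477 0.1645] [0.4 0.4]
  tri tip [0.4628 0.247  0.1623] [0.3 0.4]
spare top: [ 0.5917 -0.2266] [ 0.4461 -0.2178] 0.1458 yaw -3.47
  tri clamp [ 0.5921 -0.2268  0.1609] [0.1 0.1]
  tri tip [ 0.4456 -0.2173  0.1626] [0.1 0.1]
store top: [ 0.6218 -0.0211] [ 0.4776 -0.0423] 0.1458 yaw 8.37
  tri clamp [ 0.6198 -0.0211  0.1678] [0.1 0.1]
  tri tip [ 0.4769 -0.0431  0.1587] [0.5 0.6]
1.85
```

```bash
python3 -m inch '[[1,-24,-29,-5,0],[1,-24,-29,-5,0],[1,-24,-29,-5,0],[1,-24,-29,-5,0],[1,-24,-29,-5,0],[1,-24,-29,-5,0],[1,-24,-29,-5,0],[1,-24,-29,-5,0],[1,-24,-29,-5,0],[1,-24,-29,-5,0],[1,-24,-29,-5,0],[1,-24,-29,-5,0],[1,-24,-29,-5,0],[1,-24,-29,-5,0],[1,-24,-29,-5,0],[1,-24,-29,-5,0]]'
python3 -m inch '[[1,0,0,0,-7],[1,0,0,0,-7],[1,0,0,0,-7],[1,0,0,0,-7],[1,0,0,0,-7],[1,0,0,0,-7],[1,0,0,0,-7],[1,0,0,0,-7],[1,0,0,0,-7],[1,0,0,0,-7],[1,0,0,0,-7],[1,0,0,0,-7],[1,0,0,0,-7],[1,0,0,0,-7],[1,0,0,0,-7],[1,0,0,0,-7],[1,0,0,0,-7],[1,0,0,0,-7],[1,0,0,0,-7],[1,0,0,0,-7]]'
cat >> h.py <<'E'
def rep():
    s=manip.get_state(); q=s["ee_rot"]; Rm=R.from_quat([q[1],q[2],q[3],q[0]]).as_matrix()
    print("t",round(s["clock"],2),"pos",s["position"].round(4),"yaw",np.degrees(np.arctan2(Rm[1,0],Rm[0,0])).round(2),"zax",Rm[:,2].round(3),"F",s["contact_force"].round(2),"w",round(s["width"],4))
    return s,Rm
E
python3 -c "
from h import *
rep()"
```

```text
clock: 3.18
position: [0.5106, -0.0391, 0.3132]
ee_rot: [0.001, 0.796, -0.606, 0.004]
contact_force: [0.4, -0.9, 0.0]
width: 0.0852
clock: 4.85
position: [0.5159, -0.0279, 0.3146]
ee_rot: [0.004, 0.825, 0.566, 0.004]
contact_force: [-0.1, -0.2, 0.2]
width: 0.0852
t 4.85 pos [ 0.5159 -0.0279  0.3146] yaw 68.88 zax [ 0.011 -0.003 -1.   ] F [-0.09 -0.19  0.19] w 0.0852
```

```bash
python3 -m inch '[[1,0,0,0,-7],[1,0,0,0,-7],[1,0,0,0,-7],[1,0,0,0,-7],[1,0,0,0,-1.5],[1,0,0,0,0]]'
python3 - <<'E'
from h import *
s,_=rep()
W=eyes.get_image("wrist"); cv2.imwrite("pics/w1.png",W["frame"][:,:,::-1])
M=P(W,s)
for n in "store_hook front_grip rear_grip front_plate rear_plate".split():
    for d in mark_of(W,n)[:3]: print(n,np.round(d["point"][::-1],1),round(d["confidence"],2), atz(M,d["point"][::-1],.192 if 'grip' in n else .154).round(4))
for k in (0.05,.1,.13,): pass
E
```

```text
clock: 5.35
position: [0.5156, -0.0278, 0.3148]
ee_rot: [0.005, 0.647, 0.762, 0.003]
contact_force: [-0.1, 0.1, 0.2]
width: 0.0852
t 5.35 pos [ 0.5156 -0.0278  0.3148] yaw 99.33 zax [ 0.011 -0.003 -1.   ] F [-0.09  0.11  0.22] w 0.0852
store_hook [277.2 154.8] 0.62 [ 0.4922 -0.0374]
store_hook [231.2  63. ] 0.29 [ 0.4289 -0.0827]
front_grip [274.6 226.9] 0.95 [ 0.54   -0.0309]
rear_grip [270.8 266. ] 0.6 [ 0.5728 -0.0288]
front_plate [127.2 305.9] 0.98 [ 0.6545 -0.1529]
front_plate [274.2 211.7] 0.77 [ 0.5408 -0.0323]
rear_plate [275.2 248.3] 0.63 [ 0.5742 -0.0261]
```

View pics/w1.png

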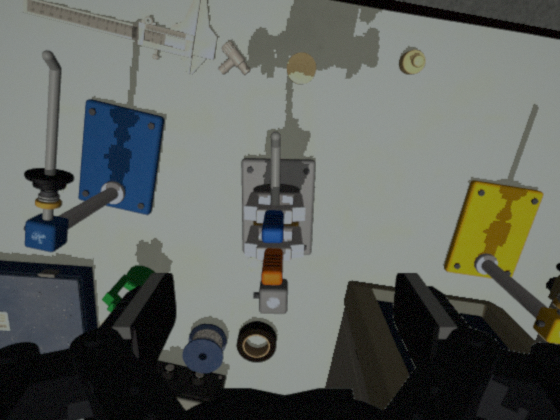

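```bash
python3 - <<'E'
from h import *
W=eyes.get_image("wrist"); big(W,0,(225,120,100,200),"pics/w2.png",4); big(W,0,(0,40,130,220),"pics/w3.png",3)
E
```

```text
(no output)
```

View pics/w2.png

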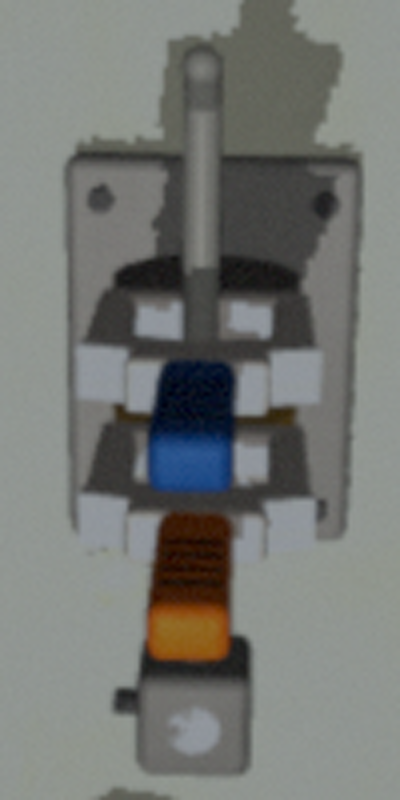

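View pics/w3.png

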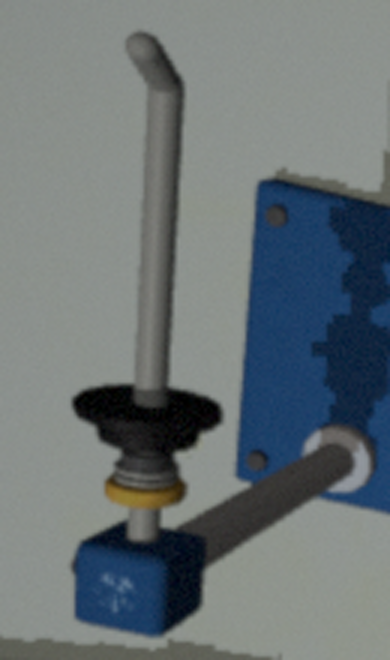

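```bash
python3 - <<'E'
from h import *
s,Rm=rep()
W=eyes.get_image("wrist");M=P(W,s)
f=lambda u,v,z:print(u,v,atz(M,(225+u/4-.4,120+v/4-.4),z).round(4))
f(191,460,.210);f(190,631,.210);f(194,710,.162);f(203,65,.160);f(202,110,.154);f(201,260,.154)
g=lambda u,v,z:print('spare',u,v,atz(M,(0+u/3-.3,40+v/3-.3),z).round(4))
g(120,590,.162);g(142,50,.16);g(168,85,.154);g(151,385,.154);g(147,405,.15)
E
```

```text
t 5.7 pos [ 0.5156 -0.0278  0.3147] yaw 99.27 zax [ 0.011 -0.003 -1.   ] F [0.47 0.15 0.28] w 0.0853
191 460 [ 0.5392 -0.0322]
190 631 [ 0.5727 -0.0272]
194 710 [ 0.6179 -0.021 ]
203 65 [ 0.4766 -0.0412]
202 110 [ 0.4862 -0.04  ]
201 260 [ 0.5171 -0.0354]
spare 120 590 [ 0.5925 -0.226 ]
spare 142 50 [ 0.4465 -0.2169]
spare 168 85 [ 0.454  -0.2142]
spare 151 385 [ 0.5334 -0.2205]
spare 147 405 [ 0.5407 -0.2242]
```

```bash
python3 -m inch '[[1,-8,21.5,0,0.9],[1,0,0,25,0],[1,0,0,25,0],[1,0,0,25,0],[1,0,0,20,0],[1,0,0,0,0]]'
python3 - <<'E'
from h import *
s,Rm=rep()
W=eyes.get_image("wrist");cv2.imwrite("pics/w4.png",W["frame"][:,:,::-1])
M=P(W,s); print(proj(M,[.5392,-.0322,.21]),proj(M,s["position"]))
E
```

```text
clock: 6.25
position: [0.5425, -0.0331, 0.2194]
ee_rot: [0.009, 0.654, 0.756, 0.005]
contact_force: [-2.2, -0.0, -0.6]
width: 0.0852
t 6.25 pos [ 0.5425 -0.0331  0.2194] yaw 98.25 zax [ 0.019 -0.004 -1.   ] F [-2.15 -0.02 -0.58] w 0.0852
[285.69237714 260.77821107] [282.33958872 277.39865487]
```

View pics/w4.png

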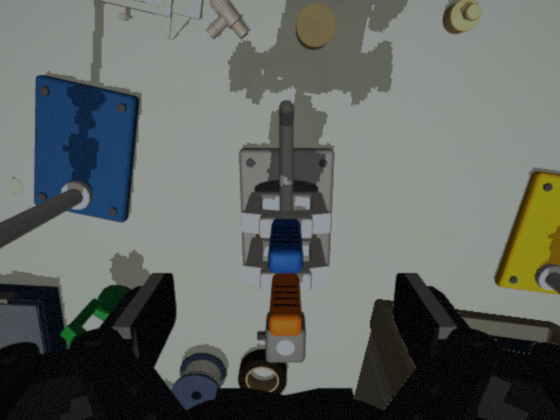

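```bash
python3 -m inch '[[1,1.5,-5,12,0],[1,0,0,14,0],[1,0,0,13,0],[1,0,0,0,0]]'; python3 -c "
from h import *
rep()"
```

```text
clock: 6.63
position: [0.543, -0.0334, 0.1873]
ee_rot: [0.014, 0.654, 0.756, 0.008]
contact_force: [0.3, -0.4, -0.2]
width: 0.0854
t 6.63 pos [ 0.543  -0.0334  0.1873] yaw 98.23 zax [ 0.032 -0.007 -0.999] F [ 0.33 -0.4  -0.16] w 0.0854
```

```bash
python3 -m inch '[[1,0.8,-3,0,0],[1,0,-2,0,0],[1,0,0,0,0]]'; python3 -c "
from h import *
rep()"
```

```text
clock: 6.88
position: [0.54, -0.0338, 0.1915]
ee_rot: [0.017, 0.654, 0.756, 0.009]
contact_force: [-0.1, 0.8, -0.4]
width: 0.0857
t 6.88 pos [ 0.54   -0.0338  0.1915] yaw 98.22 zax [ 0.038 -0.008 -0.999] F [-0.05  0.8  -0.37] w 0.0857
```

```bash
for i in 1 2; do python3 -m inch '[[1,0,0,0,0]]' >/dev/null;  python3 -c "
from h import *
s,_=rep();print(s['qpos'].round(4),s['qd'].round(4),s['effort'].round(1))"; done
```

```text
t 6.97 pos [ 0.5406 -0.0339  0.1928] yaw 98.22 zax [ 0.04  -0.008 -0.999] F [-0.49  0.73  0.97] w 0.0857
[-1.9070e-01  2.2940e-01  1.6699e+00 -6.0000e-04  1.2014e+00 -1.9050e+00] [-0.0021 -0.0166 -0.0165 -0.0014  0.012   0.0006] [  0.  -37.7 -23.5  -0.   -0.2  -0. ]
t 7.05 pos [ 0.541  -0.034   0.1938] yaw 98.22 zax [ 0.042 -0.009 -0.999] F [-0.04 -0.11  0.01] w 0.0851
[-1.9070e-01  2.2830e-01  1.6687e+00 -6.0000e-04  1.2018e+00 -1.9050e+00] [ 0.0006 -0.0119 -0.0144  0.0008  0.005  -0.0001] [ -0.  -37.7 -23.6  -0.   -0.2  -0. ]
```

```bash
python3 -m inch '[[1,0,0,0,0],[1,0,0,0,0],[1,0,0,0,0],[1,0,0,0,0]]' >/dev/null;  python3 -c "
from h import *
s,_=rep();print(s['qpos'].round(4),s['qd'].round(4),s['effort'].round(1))"
```

```text
t 7.38 pos [ 0.5418 -0.0341  0.1953] yaw 98.21 zax [ 0.045 -0.009 -0.999] F [ 0.5  -0.09  0.05] w 0.0851
[-1.9070e-01  2.2690e-01  1.6668e+00 -6.0000e-04  1.2023e+00 -1.9049e+00] [ 0.0002 -0.0006 -0.0007  0.0033  0.002   0.0005] [  0.  -37.9 -23.7  -0.   -0.3  -0. ]
```

```bash
python3 -m inch '[[1,2,-3,4,0],[1,0,0,4,0],[1,0,0,4,0],[1,0,0,3,0],[1,0,0,0,0],[1,0,0,0,0]]' >/dev/null;  python3 -c "
from h import *
s,_=rep();print(s['qpos'].round(4),s['qd'].round(4),s['effort'].round(1))"
```

```text
t 7.88 pos [ 0.5382 -0.0323  0.1775] yaw 98.22 zax [ 0.042 -0.009 -0.999] F [ 0.57 -0.41 -0.2 ] w 0.0856
[-1.887e-01  2.364e-01  1.701e+00 -7.000e-04  1.161e+00 -1.903e+00] [ 0.0013  0.0078  0.0106  0.0002 -0.0044  0.0004] [  0.  -37.7 -23.   -0.   -0.2   0. ]
```

```bash
python3 -m inch '[[-1,0,0,-1.5,0],[-1,0,0,0,0],[-1,0,0,0,0],[-1,0,0,0,0],[-1,0,0,0,0],[-1,0,0,0,0]]' 50;  python3 -c "
from h import *
s,_=rep()"
```

```text
clock: 8.38
position: [0.5387, -0.0327, 0.1796]
ee_rot: [0.02, 0.654, 0.756, 0.011]
contact_force: [0.7, 1.0, 0.7]
width: 0.0152
t 8.38 pos [ 0.5387 -0.0327  0.1796] yaw 98.22 zax [ 0.043 -0.009 -0.999] F [0.73 0.96 0.69] w 0.0152
```

```bash
python3 -m inch '[[-1,0,0,-4,0],[-1,0,0,-4,0],[-1,0,0,-4,0],[-1,0,0,-3,0],[-1,0,0,-1,0],[-1,0,0,0,0],[-1,0,0,0,0],[-1,0,0,0,0]]';  python3 - <<'E'
from h import *
s,_=rep()
W=eyes.get_image("wrist");cv2.imwrite("pics/w5.png",W["frame"][:,:,::-1])
S=eyes.get_image("scene");big(S,0,(200,120,200,150),"pics/s5.png",4)
E
```

```text
clock: 9.05
position: [0.5371, -0.0322, 0.1967]
ee_rot: [0.019, 0.654, 0.756, 0.01]
contact_force: [-0.4, -0.2, -2.4]
width: 0.0149
t 9.05 pos [ 0.5371 -0.0322  0.1967] yaw 98.22 zax [ 0.042 -0.009 -0.999] F [-0.36 -0.15 -2.45] w 0.0149
```

View pics/w5.png

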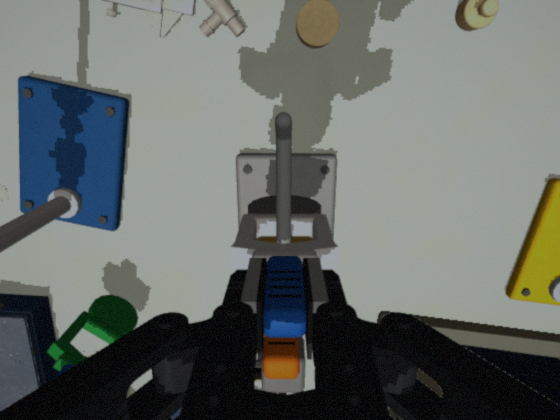

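View pics/s5.png

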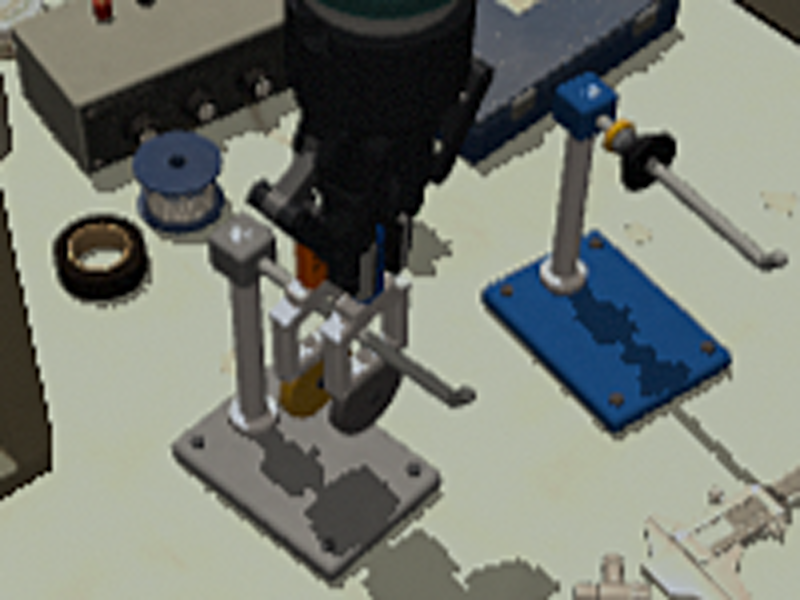

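```bash
python3 -m inch '[[-1,0,-12,-0.6,0],[-1,0,-15,-0.7,0],[-1,0,-12,-0.6,0]]';  python3 -c "
from h import *
s,_=rep()"
```

```text
clock: 9.4
position: [0.498, -0.038, 0.196]
ee_rot: [0.018, 0.654, 0.756, 0.01]
contact_force: [-0.0, -0.5, -2.4]
width: 0.0153
t 9.4 pos [ 0.498 -0.038  0.196] yaw 98.3 zax [ 0.041 -0.009 -0.999] F [-0.01 -0.55 -2.36] w 0.0153
```

```bash
python3 -m inch '[[-1,0,-12,-0.9,0],[-1,0,-15,-0.9,0],[-1,0,-15,-0.7,0],[-1,0,-15,-0.7,0],[-1,0,0,0,0],[-1,0,0,0,0]]';  python3 - <<'E'
from h import *
s,_=rep()
W=eyes.get_image("wrist");cv2.imwrite("pics/w6.png",W["frame"][:,:,::-1])
S=eyes.get_image("scene");big(S,0,(250,120,200,150),"pics/s6.png",4)
E
```

```text
clock: 9.9
position: [0.4301, -0.0464, 0.1967]
ee_rot: [0.017, 0.654, 0.756, 0.009]
contact_force: [0.3, 0.7, -0.6]
width: 0.015
t 9.9 pos [ 0.4301 -0.0464  0.1967] yaw 98.22 zax [ 0.037 -0.009 -0.999] F [ 0.35  0.73 -0.64] w 0.015
```

View pics/w6.png

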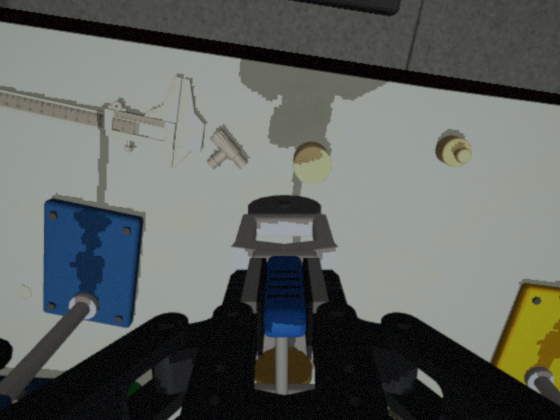

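View pics/s6.png

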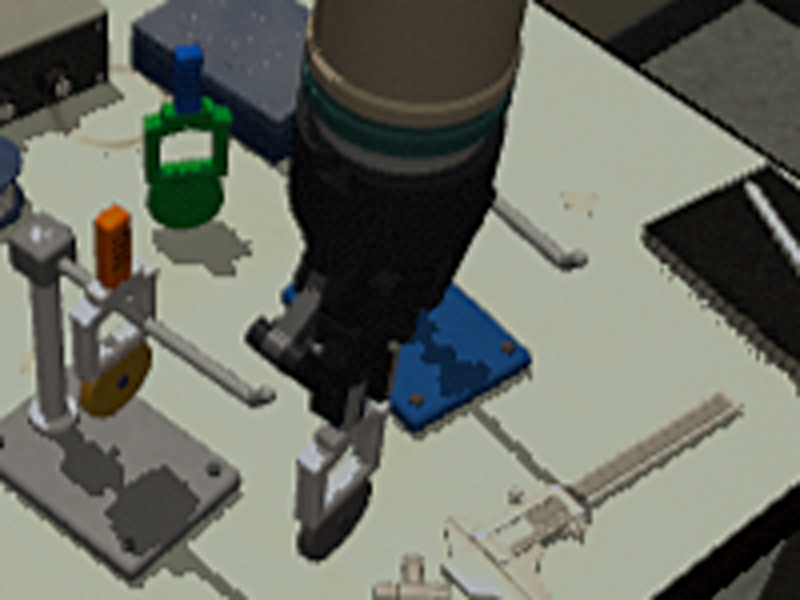

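```bash
python3 -m inch '[[-1,-12,2,-9,0],[-1,-18,2,-14,0],[-1,-18,2,-14,0],[-1,-18,2,-13,0],[-1,-5,2,-3,4],[-1,0,0,0,4],[-1,0,0,0,3.5],[-1,0,0,0,0],[-1,0,0,0,0]]';  python3 - <<'E'
from h import *
s,_=rep()
W=eyes.get_image("wrist");cv2.imwrite("pics/w7.png",W["frame"][:,:,::-1])
big(W,0,(60,80,200,260),"pics/w7b.png",2.3)
E
```

```text
clock: 10.75
position: [0.4602, -0.1271, 0.259]
ee_rot: [0.022, 0.728, 0.685, 0.011]
contact_force: [-0.2, 0.1, -1.8]
width: 0.0152
t 10.75 pos [ 0.4602 -0.1271  0.259 ] yaw 86.5 zax [ 0.047 -0.016 -0.999] F [-0.24  0.13 -1.75] w 0.0152
```

View pics/w7.png

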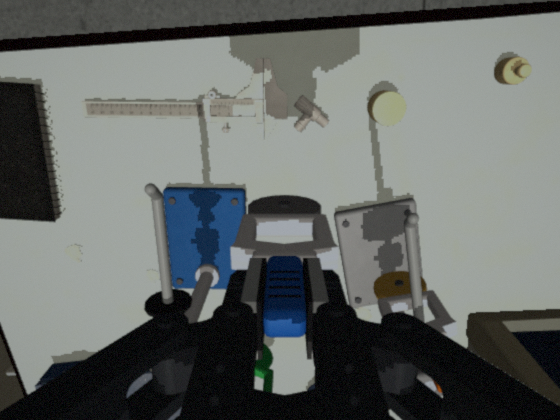

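```bash
python3 - <<'E'
from h import *
W=eyes.get_image("wrist")
big(W,0,(130,170,80,150),"pics/w7b.png",4)
E
```

```text
(no output)
```

View pics/w7b.png

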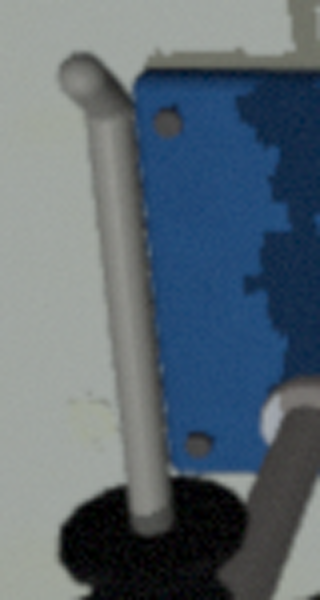

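```bash
python3 - <<'E'
from h import *
s,_=rep()
W=eyes.get_image("wrist");M=P(W,s)
g=lambda u,v,z:(lambda a:(print('spare',u,v,a.round(4)),a)[1])(atz(M,(130+u/4-.4,170+v/4-.4),z))
a=g(109,120,.15);b=g(151,500,.15);c=g(151,528,.15);g(80,77,.16);g(154,535,.15)
d=b-a;y=np.arctan2(d[1],d[0]);print(np.degrees(y))
S=eyes.get_image("scene");T=eyes.get_image("top")
cv2.imwrite("pics/t7.png",np.hstack([cv2.resize(T["frame"][150:250,340:420,::-1],None,fx=5,fy=5),cv2.resize(S["frame"][130:230,320:410,::-1],None,fx=5,fy=5,)])[:, :800])
E
```

```text
t 10.85 pos [ 0.4598 -0.1266  0.2587] yaw 86.5 zax [ 0.046 -0.016 -0.999] F [-0.47 -0.48 -1.87] w 0.0152
spare 109 120 [ 0.4564 -0.2167]
spare 151 500 [ 0.5337 -0.2222]
spare 151 528 [ 0.5399 -0.2233]
spare 80 77 [ 0.4455 -0.2163]
spare 154 535 [ 0.5416 -0.2229]
-4.075474175216209
```

View pics/t7.png

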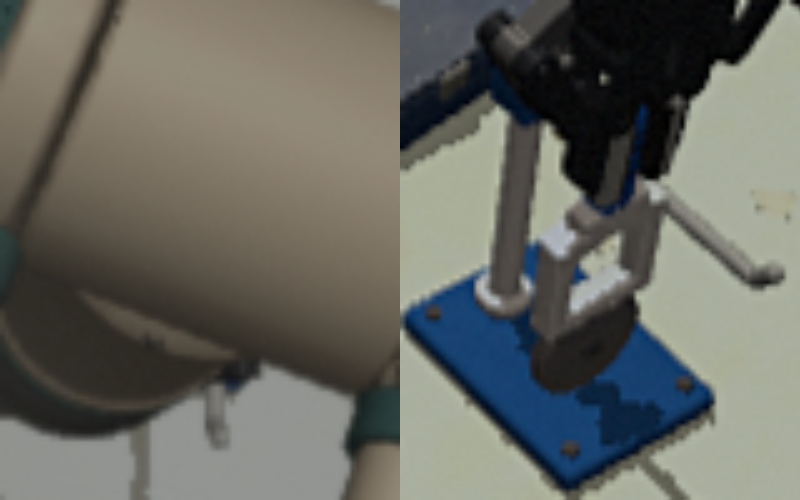

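```bash
python3 -m inch '[[-1,-5,-15,0,0.5],[-1,-15,-15,2,0],[-1,-20,-10,8,0],[-1,-20,-6,12,0],[-1,-18,-3,12,0],[-1,-10,-1,10,0],[-1,0,0,4,0],[-1,0,0,0,0],[-1,0,0,0,0],[-1,0,0,0,0]]';  python3 - <<'E'
from h import *
s,_=rep()
E
```

```text
clock: 11.83
position: [0.4046, -0.21, 0.2074]
ee_rot: [0.021, 0.728, 0.685, 0.013]
contact_force: [0.6, 0.6, -2.0]
width: 0.0151
t 11.83 pos [ 0.4046 -0.21    0.2074] yaw 86.54 zax [ 0.047 -0.012 -0.999] F [ 0.56  0.59 -2.04] w 0.0151
```

```bash
python3 -m inch '[[-1,-3,0,4,0.6],[-1,0,0,4,0],[-1,0,0,3,0],[-1,0,0,0,0],[-1,0,0,0,0]]';  python3 - <<'E'
from h import *
s,_=rep()
W=eyes.get_image("wrist");cv2.imwrite("pics/w8.png",W["frame"][:,:,::-1]);big(W,0,(210,180,150,200),"pics/w8b.png",3)
S=eyes.get_image("scene");big(S,0,(310,120,120,120),"pics/s8.png",5)
E
```

```text
clock: 12.25
position: [0.4068, -0.2114, 0.197]
ee_rot: [0.022, 0.73, 0.683, 0.014]
contact_force: [0.0, 0.1, -1.5]
width: 0.0151
t 12.25 pos [ 0.4068 -0.2114  0.197 ] yaw 86.12 zax [ 0.051 -0.013 -0.999] F [ 0.    0.1  -1.54] w 0.0151
```

View pics/w8b.png

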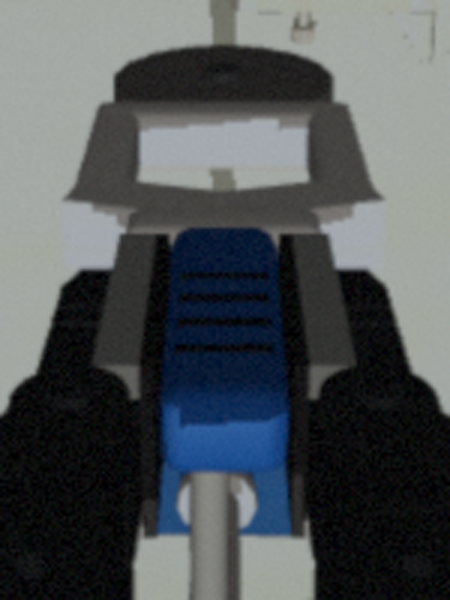

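View pics/s8.png

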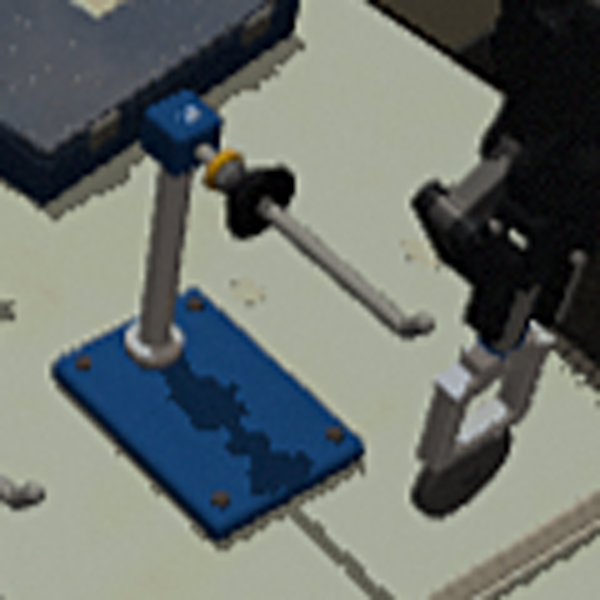

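```bash
python3 - <<'E'
from h import *
s,Rm=rep()
W=eyes.get_image("wrist");M=P(W,s)
for v in (490,540,580):
  e=atz(M,(210+213.5/3-.3,180+v/3-.3),.150); print(e)
  d=np.append(e,.15)-s["position"]; print("tool",(Rm.T@d*1000).round(1))
E
```

```text
t 12.35 pos [ 0.4067 -0.2115  0.197 ] yaw 86.11 zax [ 0.051 -0.013 -0.999] F [-0.8  0.1 -3. ] w 0.0148
[ 0.47992892 -0.21816569]
tool [-1.2 70.9 50.8]
[ 0.49260045 -0.21905698]
tool [-1.2 83.6 51.4]
[ 0.50309202 -0.21979494]
tool [-1.2 94.1 52. ]
```

```bash
python3 -m inch '[[-1,-1,8,0.3,0],[-1,0,12,0.5,0],[-1,0,12,0.5,0],[-1,0,12,0.5,0],[-1,0,8,0.4,0]]';  python3 - <<'E'
from h import *
s,_=rep()
W=eyes.get_image("wrist");big(W,0,(210,180,150,200),"pics/w9b.png",3)
S=eyes.get_image("scene");big(S,0,(310,120,120,120),"pics/s9.png",5)
E
```

```text
clock: 12.82
position: [0.4633, -0.2169, 0.1984]
ee_rot: [0.023, 0.731, 0.682, 0.014]
contact_force: [-0.2, 0.5, -1.9]
width: 0.0152
t 12.82 pos [ 0.4633 -0.2169  0.1984] yaw 86.0 zax [ 0.053 -0.014 -0.998] F [-0.19  0.46 -1.87] w 0.0152
```

View pics/w9b.png

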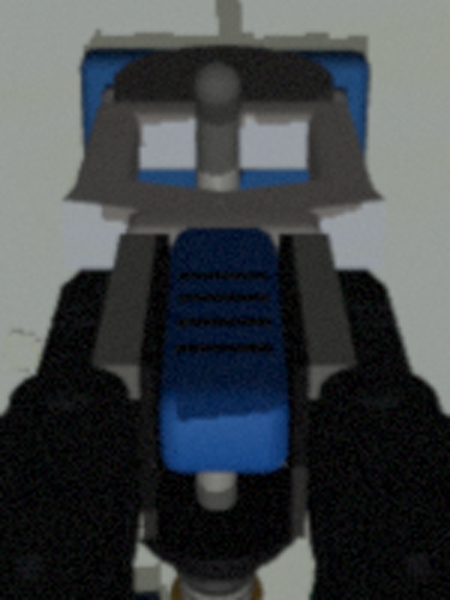

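View pics/s9.png

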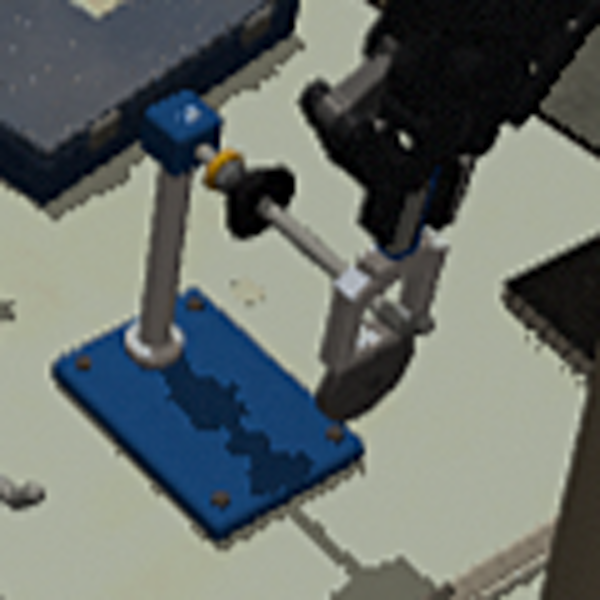

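```bash
python3 -m inch '[[-1,0,8,0.5,0],[-1,0,10,0.6,0],[-1,0,10,3,0],[-1,0,8,4,0],[-1,0,5,4,0],[-1,0,0,2,0],[-1,0,0,0,0],[-1,0,0,0,0]]';  python3 - <<'E'
from h import *
s,_=rep()
M=P(W:=eyes.get_image("wrist"),s)
big(W,0,(210,180,150,200),"pics/w10b.png",3)
S=eyes.get_image("scene");big(S,0,(310,120,120,120),"pics/s10.png",5)
E
```

```text
clock: 13.58
position: [0.5088, -0.2195, 0.1833]
ee_rot: [0.021, 0.73, 0.683, 0.014]
contact_force: [-0.6, -0.4, -1.0]
width: 0.0151
t 13.58 pos [ 0.5088 -0.2195  0.1833] yaw 86.11 zax [ 0.049 -0.013 -0.999] F [-0.63 -0.37 -0.99] w 0.0151
```

View pics/w10b.png

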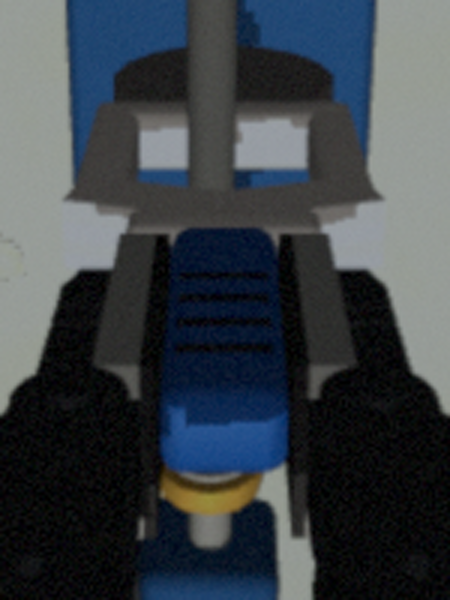

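View pics/s10.png

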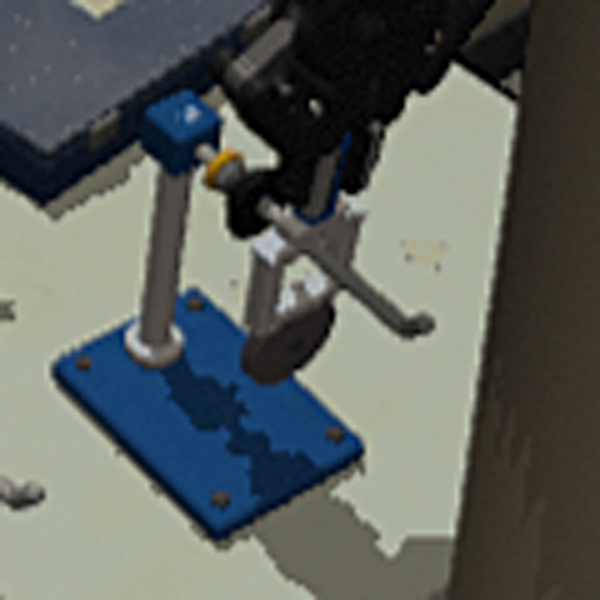

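```bash
python3 -m inch '[[-1,0,4,-0.4,0],[-1,0,4,0.2,0],[-1,0,4,0.2,0],[-1,0,2,0.1,0],[-1,0,1.5,0.1,0]]' | grep -v rot; python3 -c "
from h import *
rep()"
```

```text
clock: 14.1
position: [0.5246, -0.2209, 0.1853]
contact_force: [-0.4, 0.2, -1.7]
width: 0.0152
t 14.1 pos [ 0.5246 -0.2209  0.1853] yaw 86.03 zax [ 0.05  -0.014 -0.999] F [-0.4   0.18 -1.67] w 0.0152
```

```bash
for i in 1; do python3 -m inch '[[-1,0,1.4,0.4,0],[-1,0,1.4,0.4,0],[-1,0,1.4,0.3,0],[-1,0,1.4,0.2,0]]' | grep -v rot; python3 -m inch '[[-1,0,1.4,0.1,0],[-1,0,1.4,0.1,0],[-1,0,1.4,0.1,0]]' | grep -v rot;done; python3 -c "
from h import *
rep()"
```

```text
clock: 14.43
position: [0.5312, -0.2213, 0.1843]
contact_force: [0.1, -0.7, -1.6]
width: 0.0154
clock: 14.68
position: [0.5326, -0.2213, 0.1835]
contact_force: [-2.8, -0.1, 0.3]
width: 0.0148
t 14.68 pos [ 0.5326 -0.2213  0.1835] yaw 86.06 zax [ 0.043 -0.013 -0.999] F [-2.79 -0.07  0.3 ] w 0.0148
```

```bash
for i in 1; do python3 -m inch '[[-1,0,1.8,-0.2,0],[-1,0,1.8,0,0]]' | grep -v rot; python3 -m inch '[[-1,0,1.8,0,0],[-1,0,1.8,0,0]]' | grep -v rot;done; python3 -c "
from h import *
rep()"
```

```text
clock: 14.85
position: [0.5347, -0.2215, 0.1835]
contact_force: [-2.6, -0.8, 0.3]
width: 0.0155
clock: 15.02
position: [0.538, -0.2217, 0.1835]
contact_force: [-3.7, -0.1, -1.0]
width: 0.0152
t 15.02 pos [ 0.538  -0.2217  0.1835] yaw 86.06 zax [ 0.038 -0.012 -0.999] F [-3.66 -0.07 -0.98] w 0.0152
```

```bash
for i in 1; do python3 -m inch '[[-1,0,1.5,0,0],[-1,0,1.5,0,0]]' | grep -v rot; python3 -m inch '[[-1,0,1.4,0,0]]' | grep -v rot;done
```

```text
clock: 15.18
position: [0.5397, -0.2218, 0.1835]
contact_force: [-6.4, -0.5, 1.5]
width: 0.0151
clock: 15.27
position: [0.5398, -0.2218, 0.1835]
contact_force: [-7.3, -0.2, 1.4]
width: 0.0152
```

```bash
python3 -m inch '[[-1,0,1.9,0,0]]' | grep -v rot; python3 -m inch '[[-1,0,2,0,0]]' | grep -v rot
```

```text
clock: 15.35
position: [0.54, -0.2219, 0.1835]
contact_force: [-7.3, 0.7, 2.3]
width: 0.0153
clock: 15.43
position: [0.5401, -0.2219, 0.1836]
contact_force: [-7.3, -0.1, 1.7]
width: 0.0152
```

```bash
python3 -c "
from h import *
rep()"
```

```text
t 15.43 pos [ 0.5401 -0.2219  0.1836] yaw 86.13 zax [ 0.023 -0.011 -1.   ] F [-7.28 -0.15  1.71] w 0.0152
```

```bash
python3 -m inch '[[-1,0,2.6,-0.7,0]]' | grep -v rot; python3 -m inch '[[-1,0,2.8,-0.5,0]]' | grep -v rot;python3 -c "
from h import *
rep()"
```

```text
clock: 15.52
position: [0.5403, -0.2218, 0.1838]
contact_force: [-7.7, -1.5, -3.2]
width: 0.0153
clock: 15.6
position: [0.5405, -0.2219, 0.1837]
contact_force: [-8.0, 0.3, 0.2]
width: 0.0149
t 15.6 pos [ 0.5405 -0.2219  0.1837] yaw 86.17 zax [ 0.011 -0.01  -1.   ] F [-8.01  0.27  0.24] w 0.0149
```

```bash
python3 -m inch '[[-1,0,3.3,-0.3,0]]' | grep -v rot; python3 -m inch '[[-1,0,3.5,-0.2,0]]' | grep -v rot;python3 -c "
from h import *
rep()"
```

```text
clock: 15.68
position: [0.5409, -0.2219, 0.1837]
contact_force: [-10.1, 0.2, 4.4]
width: 0.0154
clock: 15.77
position: [0.5411, -0.2219, 0.1837]
contact_force: [-10.6, -0.4, 3.8]
width: 0.0149
t 15.77 pos [ 0.5411 -0.2219  0.1837] yaw 86.21 zax [-0.004 -0.009 -1.   ] F [-10.55  -0.37   3.78] w 0.0149
```

```bash
python3 -m inch '[[-1,0,3.4,-0.3,0],[-1,0,3.4,-0.3,0]]' | grep -v rot; python3 -m inch '[[-1,0,3.4,-0.3,0]]' | grep -v rot;python3 -c "
from h import *
rep()"
```

```text
clock: 15.93
position: [0.5413, -0.2219, 0.1839]
contact_force: [-10.4, -0.4, 2.6]
width: 0.0151
clock: 16.02
position: [0.5415, -0.2219, 0.1839]
contact_force: [-9.0, 0.0, 2.4]
width: 0.0149
t 16.02 pos [ 0.5415 -0.2219  0.1839] yaw 86.27 zax [-0.027 -0.007 -1.   ] F [-9.    0.01  2.4 ] w 0.0149
```

```bash
python3 -m inch '[[-1,0,4,-0.3,0],[-1,0,4,-0.3,0]]' | grep -v rot; python3 -m inch '[[-1,0,4,-0.3,0],[-1,0,3.8,-0.3,0]]' | grep -v rot;python3 -c "
from h import *
rep()"
```

```text
clock: 16.18
position: [0.5421, -0.222, 0.184]
contact_force: [-10.3, 0.2, 3.7]
width: 0.0153
clock: 16.35
position: [0.5423, -0.222, 0.1841]
contact_force: [-11.4, -1.2, 3.2]
width: 0.0148
t 16.35 pos [ 0.5423 -0.222   0.1841] yaw 86.32 zax [-0.061 -0.004 -0.998] F [-11.44  -1.16   3.19] w 0.0148
```

```bash
python3 -m inch '[[-1,0,-1.5,0,0],[-1,0,-1.2,0,0]]' | grep -v rot; python3 -m inch '[[-1,0,-0.5,0,0],[-1,0,0,0,0]]' | grep -v rot;python3 -c "
from h import *
rep()"
```

```text
clock: 16.52
position: [0.5399, -0.2218, 0.1843]
contact_force: [0.3, 1.0, -2.5]
width: 0.0154
clock: 16.68
position: [0.5406, -0.2218, 0.1843]
contact_force: [-3.6, -0.1, -0.6]
width: 0.0154
t 16.68 pos [ 0.5406 -0.2218  0.1843] yaw 86.32 zax [-0.059 -0.004 -0.998] F [-3.56 -0.11 -0.64] w 0.0154
```

```bash
python3 -m inch '[[-1,0,-2,0,0],[-1,0,-1.5,0,0],[-1,0,-1,0.5,0],[-1,0,-0.3,1.2,0],[-1,0,0,1.5,0],[-1,0,0,1,0],[-1,0,0,0,0]]' | grep -v rot;python3 - <<'E'
from h import *
s,_=rep()
M=P(W:=eyes.get_image("wrist"),s)
big(W,0,(210,180,150,200),"pics/w11b.png",3)
S=eyes.get_image("scene");big(S,0,(310,120,120,120),"pics/s11.png",5)
E
```

```text
clock: 17.27
position: [0.5394, -0.2217, 0.1807]
contact_force: [-0.0, -0.4, -0.7]
width: 0.0152
t 17.27 pos [ 0.5394 -0.2217  0.1807] yaw 86.32 zax [-0.049 -0.005 -0.999] F [-0.04 -0.43 -0.74] w 0.0152
```

View pics/s11.png

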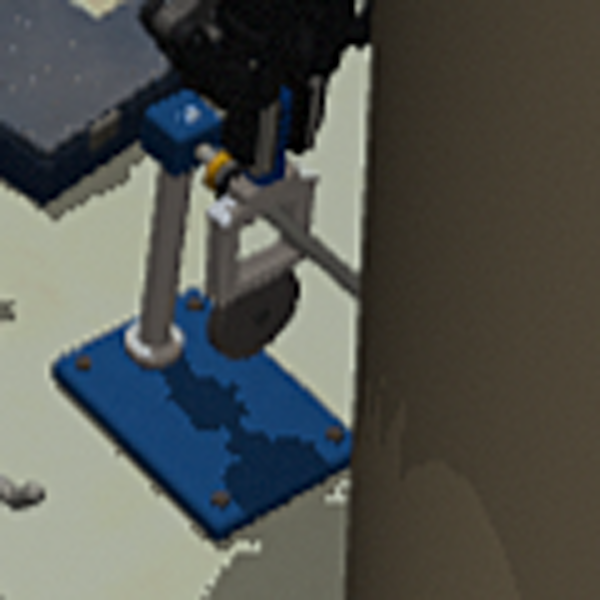

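```bash
python3 -m inch '[[-1,0,0,1,0],[-1,0,0,1,0],[-1,0,0,0.5,0]]' | grep -v rot;python3 -c "
from h import *
rep()"
```

```text
clock: 17.62
position: [0.5395, -0.2217, 0.1804]
contact_force: [-1.0, 0.1, 0.8]
width: 0.0153
t 17.62 pos [ 0.5395 -0.2217  0.1804] yaw 86.32 zax [-0.048 -0.006 -0.999] F [-1.03  0.11  0.79] w 0.0153
```

```bash
python3 -m inch '[[-0.6,0,0,0,0],[-0.4,0,0,0,0],[-0.2,0,0,0,0],[0,0,0,0,0]]' | grep -v rot;python3 - <<'E'
from h import *
s,_=rep()
W=eyes.get_image("wrist")
big(W,0,(180,150,200,200),"pics/w12b.png",3)
S=eyes.get_image("scene");big(S,0,(310,120,120,120),"pics/s12.png",5)
E
```

```text
clock: 17.95
position: [0.5405, -0.2222, 0.1807]
contact_force: [-0.1, 0.0, 0.1]
width: 0.0424
t 17.95 pos [ 0.5405 -0.2222  0.1807] yaw 86.32 zax [-0.045 -0.007 -0.999] F [-0.12  0.02  0.14] w 0.0424
```

View pics/w12b.png

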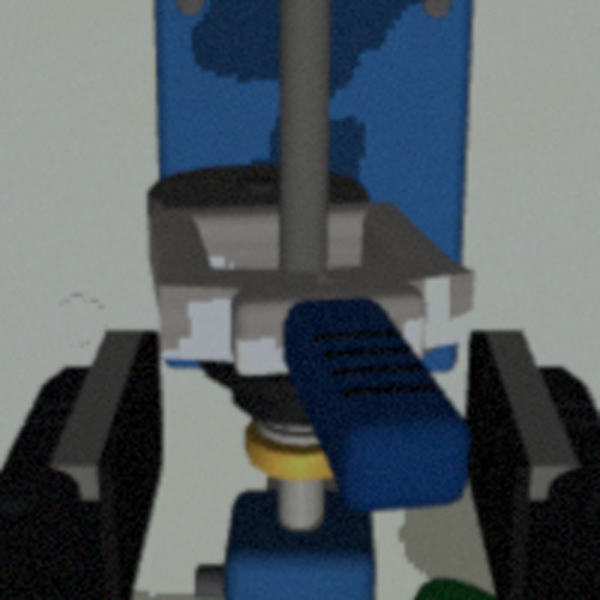

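View pics/s12.png

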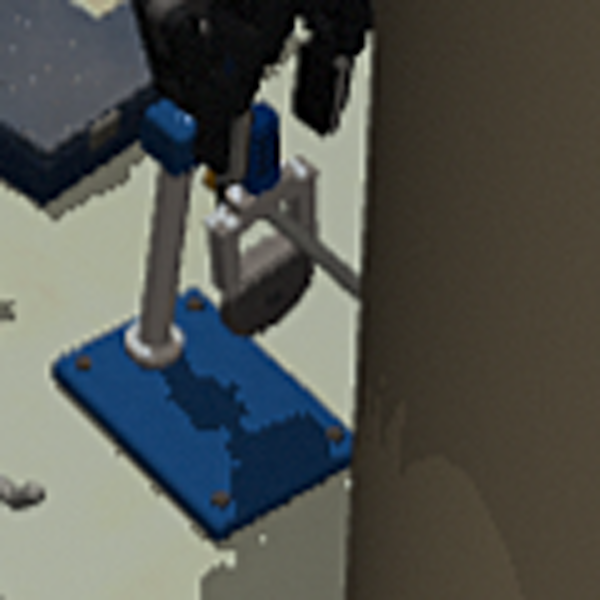

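```bash
python3 -m inch '[[0.2,0,0,0,0],[0.2,0,0,0,0],[0.2,0,0,0,0]]' | grep -v rot;python3 - <<'E'
from h import *
a=[]
for i in range(3):
  W=eyes.get_image("wrist"); a.append(cv2.resize(W["frame"][150:350,180:380,::-1],None,fx=1.3,fy=1.3))
  if i<2:
    for _ in range(3): eyes.get_image("top")
cv2.imwrite("pics/w13.png",np.hstack(a))
rep()
E
```

```text
clock: 18.3
position: [0.5405, -0.2222, 0.1804]
contact_force: [0.8, -0.4, -0.8]
width: 0.0512
t 18.75 pos [ 0.5404 -0.2221  0.1805] yaw 86.32 zax [-0.045 -0.007 -0.999] F [ 0.88 -0.89  0.59] w 0.0511
```

View pics/w13.png

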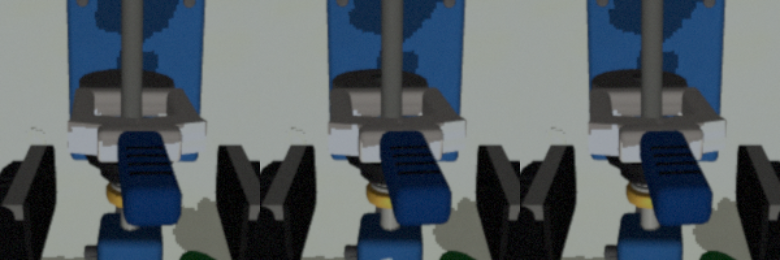

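```bash
python3 -m inch '[[0.5,0,0,-6,0],[0.8,0,0,-15,0],[1,0,0,-20,0],[1,0,0,-20,0],[1,0,0,-10,0]]' | grep -v rot;python3 - <<'E'
from h import *
s,_=rep()
W=eyes.get_image("wrist"); big(W,0,(180,100,200,200),"pics/w14.png",3)
S=eyes.get_image("scene");big(S,0,(310,120,120,120),"pics/s14.png",4)
E
python3 -m inch '[[1,15,1,0,-3],[1,25,1,0,-3],[1,30,1,0,-3],[1,30,1,0,-3],[1,30,4,0,0],[1,30,6,0,0],[1,20,6,0,0],[1,5,3,0,0],[1,0,0,0,0],[1,0,0,0,0]]' | grep -v rot;python3 - <<'E'
from h import *
s,_=rep()
W=eyes.get_image("wrist"); cv2.imwrite("pics/w15.png",W["frame"][:,:,::-1])
M=P(W,s); print(proj(M,[.5727,-.0272,.21]))
S=eyes.get_image("scene");big(S,0,(210,100,200,150),"pics/s15.png",4)
E
```

```text
clock: 19.17
position: [0.5418, -0.2207, 0.252]
contact_force: [0.5, 0.2, 0.1]
width: 0.0854
t 19.17 pos [ 0.5418 -0.2207  0.252 ] yaw 86.32 zax [-0.053 -0.003 -0.999] F [0.48 0.22 0.11] w 0.0854
clock: 20.1
position: [0.5455, -0.028, 0.2433]
contact_force: [-0.0, -0.7, -0.3]
width: 0.0853
t 20.1 pos [ 0.5455 -0.028   0.2433] yaw 98.71 zax [-0.061 -0.003 -0.998] F [-0.04 -0.65 -0.33] w 0.0853
[276.07927197 298.55185805]
```

View pics/w14.png

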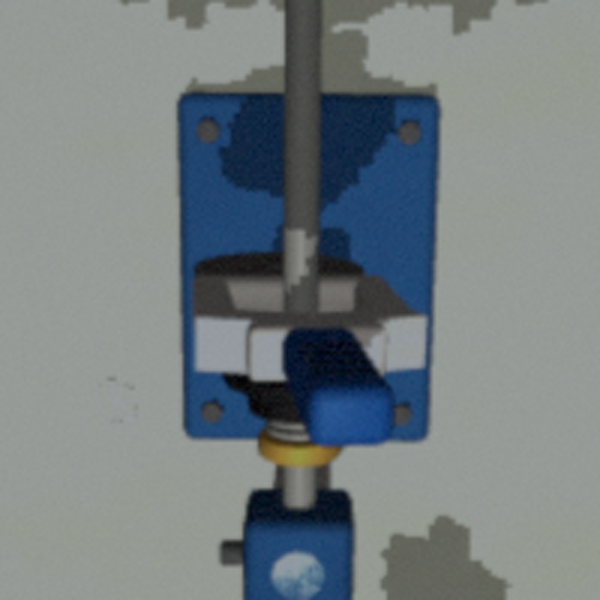

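View pics/w15.png

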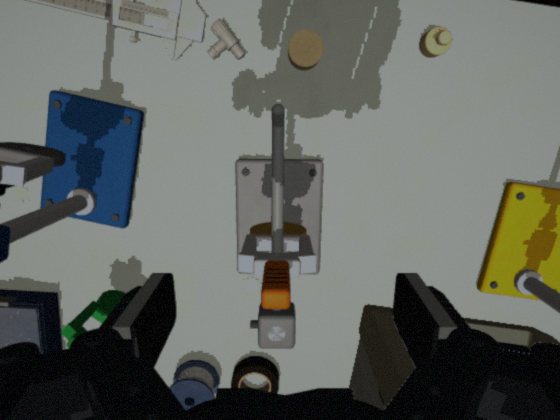

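View pics/s15.png

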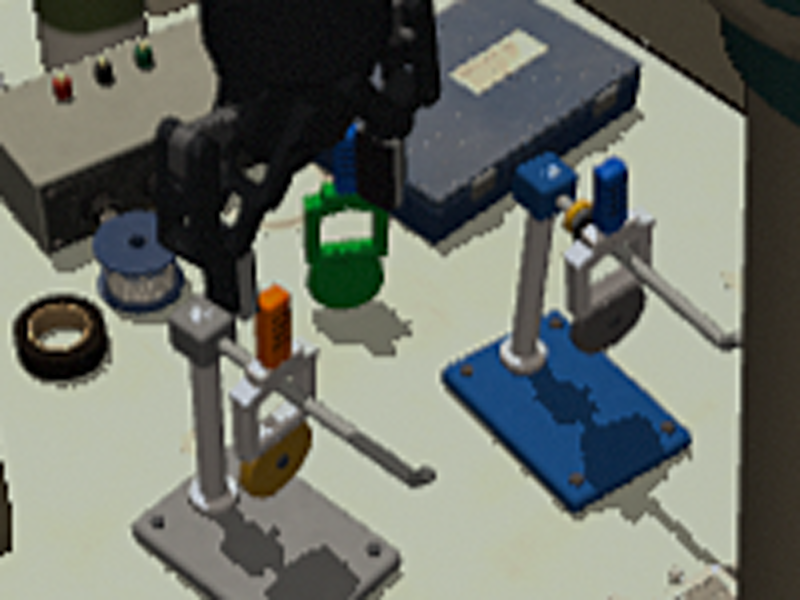

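```bash
python3 -m inch '[[1,-4,14,0,0.4],[1,0,14,6,0],[1,0,2,10,0],[1,0,0,10,0],[1,0,0,8,0],[1,0,0,0,0],[1,0,0,0,0]]' | grep -v rot;python3 - <<'E'
from h import *
s,_=rep()
W=eyes.get_image("wrist"); cv2.imwrite("pics/w16.png",W["frame"][:,:,::-1])
M=P(W,s); print(proj(M,[.5727,-.0272,.21]))
E
```

```text
clock: 20.78
position: [0.5742, -0.0351, 0.2023]
contact_force: [-0.0, 0.3, 1.4]
width: 0.0858
t 20.78 pos [ 0.5742 -0.0351  0.2023] yaw 97.76 zax [-0.065 -0.005 -0.998] F [-0.04  0.29  1.43] w 0.0858
[302.27384032 284.29387836]
```

View pics/w16.png

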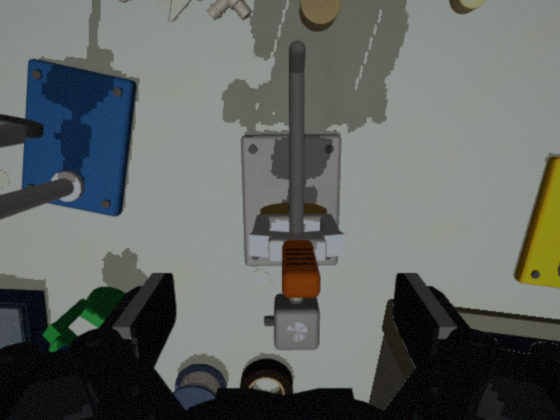

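```bash
python3 -m inch '[[1,4,0,2,-0.3],[1,4,0,5,-0.3],[1,0,0,6,0],[1,0,0,5,0],[1,0,0,3,0],[1,0,0,0,0]]' | grep -v rot;python3 - <<'E'
from h import *
s,_=rep()
E
```

```text
clock: 21.33
position: [0.5713, -0.0261, 0.1808]
contact_force: [-0.3, -0.6, -0.1]
width: 0.0852
t 21.33 pos [ 0.5713 -0.0261  0.1808] yaw 98.45 zax [-0.063 -0.005 -0.998] F [-0.3  -0.61 -0.08] w 0.0852
```

```bash
python3 -m inch '[[1,-1,0.5,1.5,0],[-1,0,0,0,0],[-1,0,0,0,0],[-1,0,0,0,0],[-1,0,0,0,0],[-1,0,0,0,0]]' 50 | grep -v rot;python3 - <<'E'
from h import *
s,_=rep()
W=eyes.get_image("wrist"); big(W,0,(210,180,150,200),"pics/w17.png",3)
E
```

```text
clock: 21.83
position: [0.5723, -0.0273, 0.1794]
contact_force: [0.4, 0.2, 1.0]
width: 0.0249
t 21.83 pos [ 0.5723 -0.0273  0.1794] yaw 98.45 zax [-0.062 -0.005 -0.998] F [0.41 0.16 0.97] w 0.0249
```

View pics/w17.png

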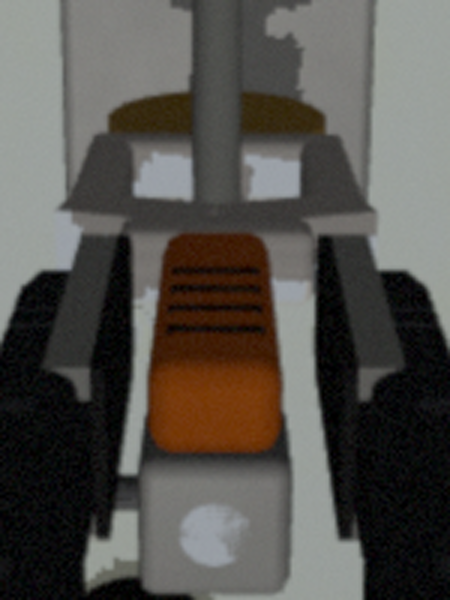

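Still closing; centred on the orange tab.

```bash
python3 -m inch '[[-1,0,0,0,0],[-1,0,0,0,0],[-1,0,0,0,0]]' 50 | grep -v rot;python3 - <<'E'
from h import *
s,_=rep()
E
python3 -m inch '[[-1,0,0,-4,0],[-1,0,0,-4,0],[-1,0,0,-4,0],[-1,0,0,-3,0],[-1,0,0,0,0],[-1,0,0,0,0],[-1,0,0,0,0]]' | grep -v rot;python3 - <<'E'
from h import *
s,_=rep()
W=eyes.get_image("wrist"); big(W,0,(210,180,150,200),"pics/w18.png",3)
S=eyes.get_image("scene");big(S,0,(210,120,200,150),"pics/s18.png",4)
E
```

```text
clock: 22.13
position: [0.5726, -0.0278, 0.1797]
contact_force: [0.1, -0.8, -0.9]
width: 0.015
t 22.13 pos [ 0.5726 -0.0278  0.1797] yaw 98.44 zax [-0.061 -0.006 -0.998] F [ 0.07 -0.76 -0.94] w 0.015
clock: 22.72
position: [0.5733, -0.0271, 0.1959]
contact_force: [0.1, -0.1, -0.6]
width: 0.0153
t 22.72 pos [ 0.5733 -0.0271  0.1959] yaw 98.45 zax [-0.062 -0.005 -0.998] F [ 0.15 -0.13 -0.6 ] w 0.0153
```

View pics/w18.png

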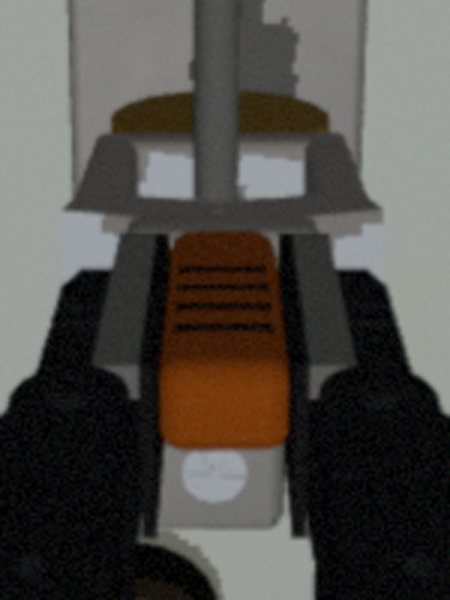

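View pics/s18.png

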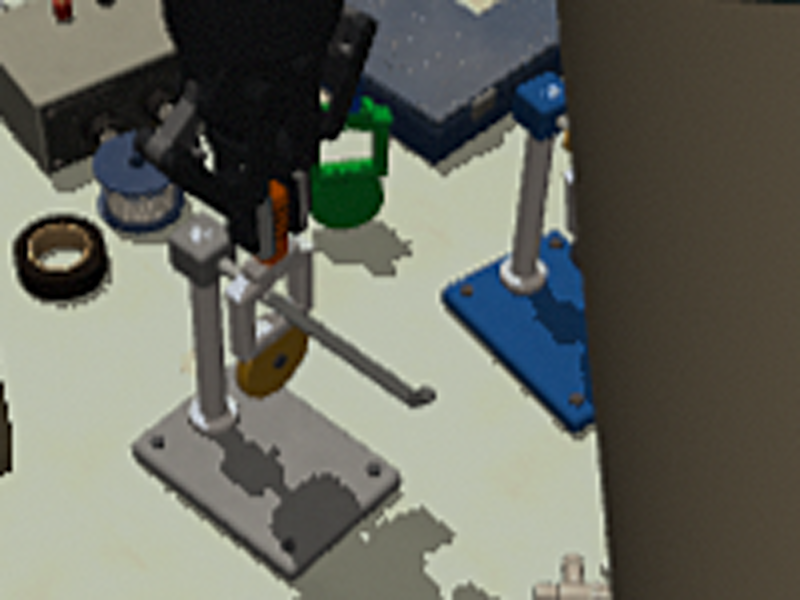

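```bash
python3 -m inch '[[-1,0,-8,0.4,0],[-1,0,-12,0.6,0],[-1,0,-14,0.7,0],[-1,0,-14,0.7,0],[-1,0,-14,0.7,0]]' | grep -v rot;python3 - <<'E'
from h import *
s,_=rep()
E
```

```text
clock: 23.23
position: [0.508, -0.0366, 0.195]
contact_force: [0.1, 0.7, -1.5]
width: 0.0149
t 23.23 pos [ 0.508  -0.0366  0.195 ] yaw 98.51 zax [-0.065 -0.005 -0.998] F [ 0.09  0.66 -1.5 ] w 0.0149
```

```bash
python3 -m inch '[[-1,0,-12,0,0],[-1,0,-14,0.3,0],[-1,0,-14,0.5,0],[-1,0,-14,0.5,0],[-1,0,-14,0.5,0],[-1,0,-6,0.4,0],[-1,0,0,0,0],[-1,0,0,0,0]]' | grep -v rot;python3 - <<'E'
from h import *
s,_=rep()
W=eyes.get_image("wrist"); cv2.imwrite("pics/w19.png",W["frame"][:,:,::-1])
S=eyes.get_image("scene");big(S,0,(210,120,200,150),"pics/s19.png",4)
E
```

```text
clock: 23.9
position: [0.4173, -0.0474, 0.1973]
contact_force: [0.0, -0.5, -1.7]
width: 0.0149
t 23.9 pos [ 0.4173 -0.0474  0.1973] yaw 98.41 zax [-0.073 -0.004 -0.997] F [ 0.03 -0.52 -1.73] w 0.0149
```

View pics/w19.png

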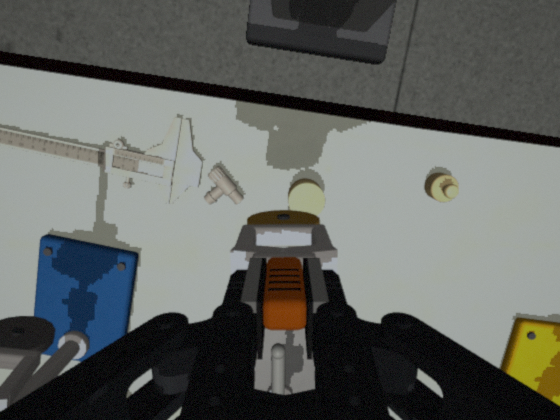

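View pics/s19.png

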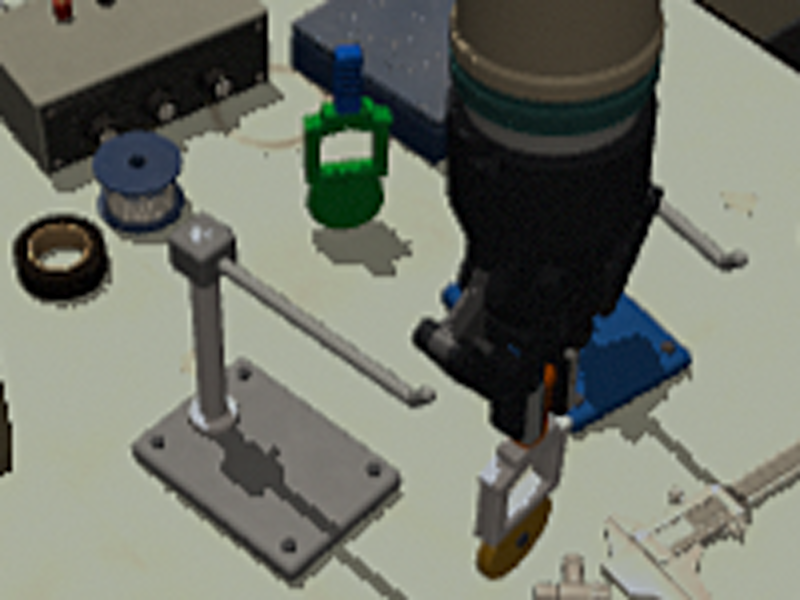

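```bash
python3 -m inch '[[-1,12,1,-8,0],[-1,20,3,-12,0],[-1,25,4,-14,0],[-1,28,6,-14,0],[-1,28,8,-10,0],[-1,28,10,-2,0],[-1,28,12,0,2],[-1,14,12,0,3],[-1,0,0,0,3.4],[-1,0,0,0,0],[-1,0,0,0,0]]' | grep -v rot;python3 - <<'E'
from h import *
s,_=rep()
W=eyes.get_image("wrist"); cv2.imwrite("pics/w20.png",W["frame"][:,:,::-1]); big(W,0,(360,150,140,170),"pics/w20b.png",3.5)
E
```

```text
clock: 24.92
position: [0.4634, 0.1539, 0.2554]
contact_force: [0.4, 0.2, -1.4]
width: 0.015
t 24.92 pos [0.4634 0.1539 0.2554] yaw 89.83 zax [-0.066 -0.002 -0.998] F [ 0.38  0.22 -1.41] w 0.015
```

View pics/w20.png

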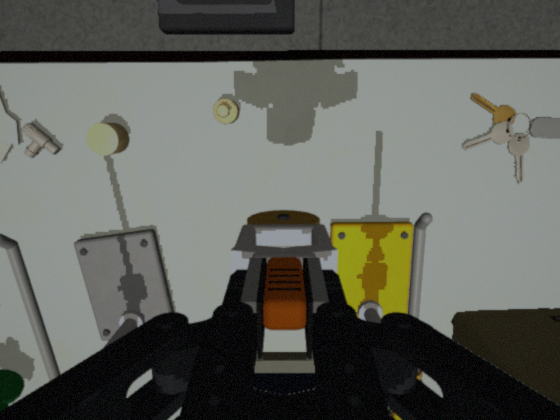

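View pics/w20b.png

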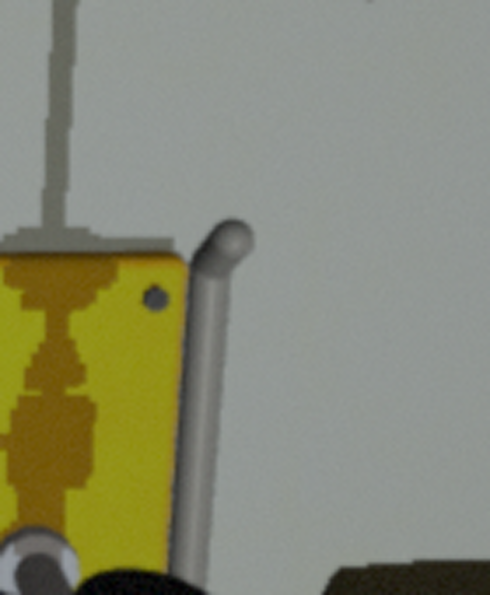

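```bash
python3 - <<'E'
from h import *
s,_=rep()
W=eyes.get_image("wrist");M=P(W,s)
g=lambda u,v,z:(lambda a:(print(u,v,a.round(4)),a)[1])(atz(M,(360+u/3.5-.35,150+v/3.5-.35),z))
a=g(210,285,.15);b=g(190,570,.15);g(233,240,.16)
d=b-a;print(np.degrees(np.arctan2(d[1],d[0])))
E
```

```text
t 24.97 pos [0.4633 0.1537 0.2553] yaw 89.8 zax [-0.066 -0.002 -0.998] F [ 0.01 -0.22 -0.94] w 0.015
210 285 [0.475  0.2496]
190 570 [0.5381 0.2505]
233 240 [0.4629 0.2496]
0.7600534085754737
```

```bash
python3 -m inch '[[-1,6,-14,0,0],[-1,16,-14,2,0],[-1,20,-10,8,0],[-1,20,-6,12,0],[-1,18,-2,12,0],[-1,12,0,10,0],[-1,3,0,5,0],[-1,0,0,3,0],[-1,0,0,0,0],[-1,0,0,0,0]]' | grep -v rot;python3 - <<'E'
from h import *
s,_=rep()
W=eyes.get_image("wrist"); big(W,0,(210,180,150,200),"pics/w21.png",3)
E
```

```text
clock: 25.85
position: [0.4068, 0.2459, 0.2056]
contact_force: [1.1, 0.4, -0.6]
width: 0.0152
t 25.85 pos [0.4068 0.2459 0.2056] yaw 89.44 zax [-0.068 -0.004 -0.998] F [ 1.07  0.39 -0.64] w 0.0152
```

View pics/w21.png

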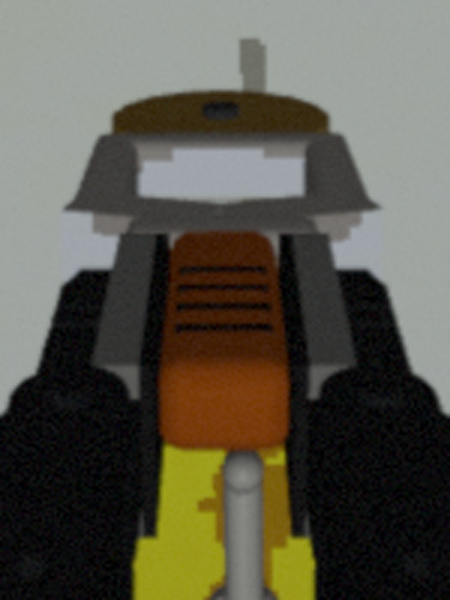

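```bash
python3 - <<'E'
from h import *
s,Rm=rep()
W=eyes.get_image("wrist");M=P(W,s)
for u,v,z in ((245,515,.15),(245,580,.15),(242,472,.16)):
  e=atz(M,(210+u/3-.3,180+v/3-.3),z); d=np.append(e,z)-s["position"]; print(e.round(4),"tool",(Rm.T@d*1000).round(1))
E
```

```text
t 25.9 pos [0.4069 0.2458 0.2057] yaw 89.42 zax [-0.068 -0.004 -0.998] F [-0.42  0.94 -1.42] w 0.0152
[0.4803 0.25  ] tool [ 5.2 76.9 50.6]
[0.4955 0.2499] tool [ 5.3 92.1 49.6]
[0.4641 0.2494] tool [ 4.4 60.1 41.7]
```

```bash
python3 -m inch '[[-1,3,0,3,0],[-1,2,0,3,0],[-1,0,2,2,0],[-1,0,6,0,0],[-1,0,0,0,0]]' | grep -v rot;python3 - <<'E'
from h import *
s,Rm=rep()
W=eyes.get_image("wrist"); big(W,0,(210,180,150,200),"pics/w22.png",3)
E
```

```text
clock: 26.37
position: [0.4172, 0.2501, 0.1979]
contact_force: [1.0, 0.4, -1.0]
width: 0.0152
t 26.37 pos [0.4172 0.2501 0.1979] yaw 89.25 zax [-0.064 -0.003 -0.998] F [ 0.99  0.39 -1.05] w 0.0152
```

View pics/w22.png

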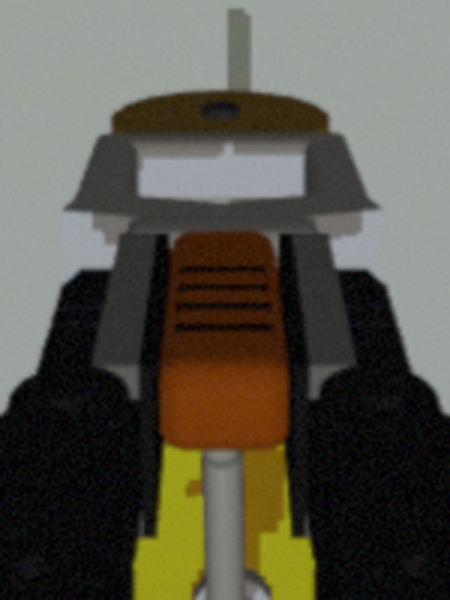

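```bash
python3 -m inch '[[-1,0,8,-0.6,-0.4],[-1,0,12,-0.8,0],[-1,0,12,-0.8,0],[-1,0,12,-0.8,0],[-1,0,8,-0.6,0]]' | grep -v rot;python3 - <<'E'
from h import *
s,Rm=rep()
W=eyes.get_image("wrist"); big(W,0,(210,180,150,200),"pics/w23.png",3)
S=eyes.get_image("scene");big(S,0,(100,220,150,150),"pics/s23.png",4)
E
```

```text
clock: 26.83
position: [0.4729, 0.2496, 0.1982]
contact_force: [-0.6, -0.6, -1.4]
width: 0.0153
t 26.83 pos [0.4729 0.2496 0.1982] yaw 89.75 zax [-0.064 -0.003 -0.998] F [-0.56 -0.64 -1.35] w 0.0153
```

View pics/w23.png

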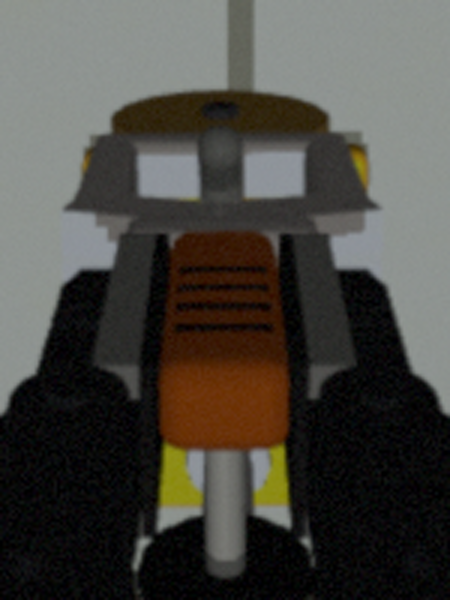

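View pics/s23.png

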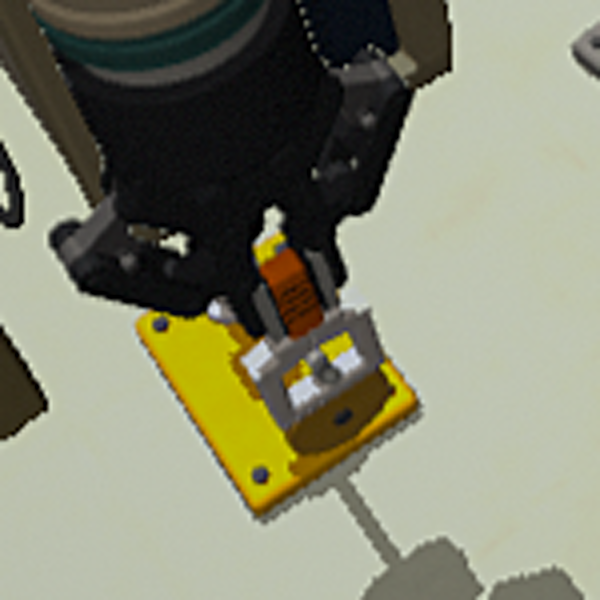

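```bash
python3 - <<'E'
from h import *
s,Rm=rep()
W=eyes.get_image("wrist");M=P(W,s)
print(atz(M,(210+225/3-.3,180+575/3-.3),.148))
E
```

```text
t 26.93 pos [0.4729 0.2495 0.198 ] yaw 89.7 zax [-0.065 -0.003 -0.998] F [-0.22  0.2  -1.65] w 0.0153
[0.55636135 0.25005979]
```

```bash
python3 -m inch '[[-1,0,8,-0.6,0],[-1,0,10,-0.6,0],[-1,0,12,1.5,0],[-1,0,10,3,0],[-1,0,8,3,0],[-1,0,3,3,0],[-1,0,0,1,0],[-1,0,0,0,0]]' | grep -v rot;python3 - <<'E'
from h import *
s,Rm=rep()
W=eyes.get_image("wrist"); big(W,0,(210,180,150,200),"pics/w24.png",3)
S=eyes.get_image("scene");big(S,0,(100,220,150,150),"pics/s24.png",4)
E
```

```text
clock: 27.65
position: [0.526, 0.2489, 0.1817]
contact_force: [-0.5, 0.2, -1.6]
width: 0.0151
t 27.65 pos [0.526  0.2489 0.1817] yaw 89.73 zax [-0.069 -0.004 -0.998] F [-0.53  0.16 -1.6 ] w 0.0151
```

View pics/w24.png

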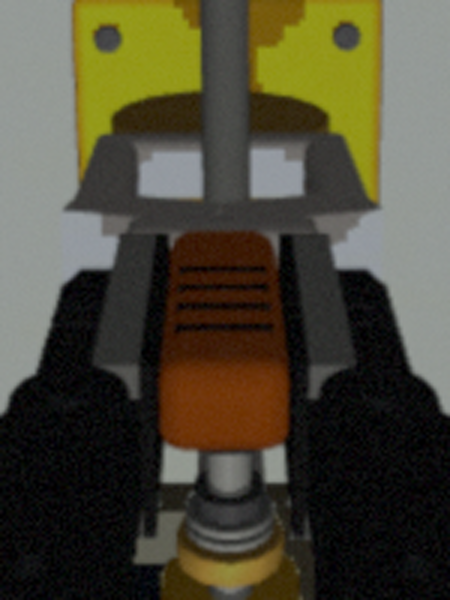

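View pics/s24.png

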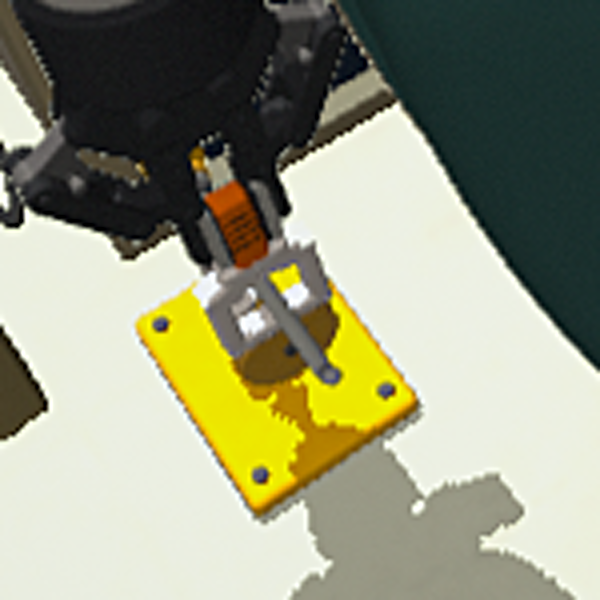

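```bash
python3 -m inch '[[-1,0,3,-1,0],[-1,0,3,-0.9,0],[-1,0,2,-0.6,0],[-1,0,1.5,-0.3,0]]' | grep -v rot;python3 -m inch '[[-1,0,1.4,-0.1,0],[-1,0,1.4,-0.1,0]]' | grep -v rot;python3 -m inch '[[-1,0,1.4,-0.1,0],[-1,0,1.4,-0.1,0]]' | grep -v rot
```

```text
clock: 28.08
position: [0.5347, 0.2492, 0.1853]
contact_force: [0.1, 0.5, -1.7]
width: 0.0149
clock: 28.25
position: [0.538, 0.2493, 0.1859]
contact_force: [-0.7, -0.1, -2.0]
width: 0.015
clock: 28.42
position: [0.5412, 0.2493, 0.1861]
contact_force: [-0.1, 0.3, -1.4]
width: 0.0153
```

```bash
python3 -m inch '[[-1,0,1.4,0.5,0],[-1,0,1.4,0.5,0]]' | grep -v rot;python3 -m inch '[[-1,0,1.4,0.3,0],[-1,0,1.4,0.2,0]]' | grep -v rot;python3 -m inch '[[-1,0,1.5,0,0],[-1,0,1.5,0,0]]' | grep -v rot
```

```text
clock: 28.58
position: [0.5442, 0.2493, 0.185]
contact_force: [-0.3, -0.1, -2.0]
width: 0.0153
clock: 28.75
position: [0.5458, 0.2493, 0.184]
contact_force: [-3.8, -0.2, 0.7]
width: 0.0154
clock: 28.92
position: [0.5466, 0.2494, 0.1835]
contact_force: [-2.9, 0.3, 0.8]
width: 0.0151
```

Contact at x≈0.545. I'll keep sliding slowly.

```bash
python3 -m inch '[[-1,0,1.8,-0.3,0],[-1,0,1.8,-0.2,0]]' | grep -v rot;python3 -m inch '[[-1,0,1.7,-0.2,0],[-1,0,1.6,-0.1,0]]' | grep -v rot;python3 -m inch '[[-1,0,1.5,-0.1,0]]' | grep -v rot; python3 -c "
from h import *
rep()"
```

```text
clock: 29.08
position: [0.549, 0.2494, 0.1835]
contact_force: [-3.2, -0.8, 0.3]
width: 0.0152
clock: 29.25
position: [0.5521, 0.2494, 0.1835]
contact_force: [-3.6, 0.5, 0.6]
width: 0.0152
clock: 29.33
position: [0.5537, 0.2494, 0.1835]
contact_force: [-3.2, 0.3, 1.1]
width: 0.0151
t 29.33 pos [0.5537 0.2494 0.1835] yaw 89.85 zax [-0.08  -0.004 -0.997] F [-3.19  0.27  1.07] w 0.0151
```

```bash
python3 -m inch '[[-1,0,1.4,-0.2,0],[-1,0,1.4,-0.2,0]]' | grep -v rot;python3 -m inch '[[-1,0,1.4,-0.1,0]]' | grep -v rot;python3 -m inch '[[-1,0,1.4,-0.1,0]]' | grep -v rot
```

```text
clock: 29.5
position: [0.5567, 0.2494, 0.1835]
contact_force: [-2.8, -0.1, 0.1]
width: 0.0151
clock: 29.58
position: [0.5583, 0.2494, 0.1835]
contact_force: [-3.2, -0.9, 0.2]
width: 0.015
clock: 29.67
position: [0.5599, 0.2494, 0.1835]
contact_force: [-3.5, 0.3, 0.6]
width: 0.0151
```

```bash
python3 -m inch '[[-1,0,1.3,-0.2,0]]' | grep -v rot;python3 -m inch '[[-1,0,1.3,-0.2,0]]' | grep -v rot;python3 -m inch '[[-1,0,1.3,-0.1,0]]' | grep -v rot
```

```text
clock: 29.75
position: [0.5613, 0.2494, 0.1835]
contact_force: [-2.1, 0.4, -0.4]
width: 0.0153
clock: 29.83
position: [0.5625, 0.2494, 0.1836]
contact_force: [-4.9, 0.3, 1.4]
width: 0.0152
clock: 29.92
position: [0.5628, 0.2495, 0.1835]
contact_force: [-6.8, 0.3, 1.9]
width: 0.0151
```

```bash
python3 -m inch '[[-1,0,2,-0.4,0]]' | grep -v rot;python3 -m inch '[[-1,0,2.6,-0.5,0]]' | grep -v rot;python3 -m inch '[[-1,0,3,-0.5,0]]' | grep -v rot;python3 -c "
from h import *
rep()"
```

```text
clock: 30.0
position: [0.5631, 0.2494, 0.1836]
contact_force: [-7.1, 1.2, 0.0]
width: 0.015
clock: 30.08
position: [0.5634, 0.2494, 0.1836]
contact_force: [-8.4, 1.0, 1.3]
width: 0.015
clock: 30.17
position: [0.5637, 0.2494, 0.1836]
contact_force: [-8.4, 0.1, 3.2]
width: 0.0152
t 30.17 pos [0.5637 0.2494 0.1836] yaw 89.88 zax [-0.101 -0.004 -0.995] F [-8.4   0.1   3.21] w 0.0152
```

```bash
python3 -m inch '[[-1,0,3.4,-0.6,0]]' | grep -v rot;python3 -m inch '[[-1,0,3.6,-0.6,0]]' | grep -v rot;python3 -m inch '[[-1,0,3.7,-0.5,0],[-1,0,3.7,-0.5,0]]' | grep -v rot;python3 -c "
from h import *
rep()"
```

```text
clock: 30.25
position: [0.5639, 0.2494, 0.1837]
contact_force: [-9.8, 0.2, 2.5]
width: 0.0149
clock: 30.33
position: [0.5641, 0.2494, 0.1837]
contact_force: [-9.4, 0.4, 2.4]
width: 0.0152
clock: 30.5
position: [0.5645, 0.2495, 0.1838]
contact_force: [-9.4, -0.2, 3.1]
width: 0.0149
t 30.5 pos [0.5645 0.2495 0.1838] yaw 89.96 zax [-0.132 -0.006 -0.991] F [-9.37 -0.16  3.14] w 0.0149
```

```bash
python3 -m inch '[[-1,0,4.2,-0.5,0],[-1,0,4.2,-0.5,0]]' | grep -v rot;python3 -m inch '[[-1,0,4.2,-0.5,0],[-1,0,4.2,-0.5,0]]' | grep -v rot;python3 -c "
from h import *
rep()"
```

```text
clock: 30.67
position: [0.5651, 0.2495, 0.1839]
contact_force: [-11.0, -0.1, 4.0]
width: 0.0152
clock: 30.83
position: [0.5654, 0.2495, 0.184]
contact_force: [-10.9, 0.4, 3.4]
width: 0.0153
t 30.83 pos [0.5654 0.2495 0.184 ] yaw 90.09 zax [-0.169 -0.009 -0.986] F [-10.87   0.35   3.37] w 0.0153
```

```bash
python3 -m inch '[[-1,0,-1.5,0,0],[-1,0,-1.2,0,0],[-1,0,-0.5,0,0],[-1,0,-2,0.3,0],[-1,0,-1.5,0.3,0],[-1,0,-1,0.8,0]]' | grep -v rot; python3 -m inch '[[-1,0,-0.3,1.2,0],[-1,0,0,1.5,0],[-1,0,0,1,0],[-1,0,0,0,0]]' | grep -v rot;python3 -c "
from h import *
rep()"
```

```text
clock: 31.33
position: [0.562, 0.2493, 0.1837]
contact_force: [0.3, -0.9, -1.1]
width: 0.0151
clock: 31.67
position: [0.5624, 0.2491, 0.1802]
contact_force: [-0.7, 0.3, 0.3]
width: 0.0156
t 31.67 pos [0.5624 0.2491 0.1802] yaw 90.03 zax [-0.155 -0.009 -0.988] F [-0.67  0.32  0.33] w 0.0156
```

```bash
python3 -m inch '[[-1,0,0,1,0],[-1,0,0,0.8,0],[-1,0,0,0,0]]' | grep -v rot; python3 -m inch '[[-0.6,0,0,0,0],[-0.5,0,0,0,0],[-0.3,0,0,0,0],[-0.1,0,0,0,0],[0.1,0,0,0,0],[0.2,0,0,0,0],[0.2,0,0,0,0]]' | grep -v rot;python3 - <<'E'
from h import *
rep()
W=eyes.get_image("wrist"); big(W,0,(180,150,200,200),"pics/w25.png",3)
S=eyes.get_image("scene");big(S,0,(100,220,150,150),"pics/s25.png",4)
E
```

```text
clock: 31.92
position: [0.5624, 0.2491, 0.1802]
contact_force: [-0.0, -1.0, -0.4]
width: 0.0149
clock: 32.5
position: [0.5629, 0.2492, 0.1792]
contact_force: [0.7, -0.0, -0.7]
width: 0.0509
t 32.5 pos [0.5629 0.2492 0.1792] yaw 90.03 zax [-0.153 -0.008 -0.988] F [ 0.68 -0.02 -0.66] w 0.0509
```

View pics/w25.png

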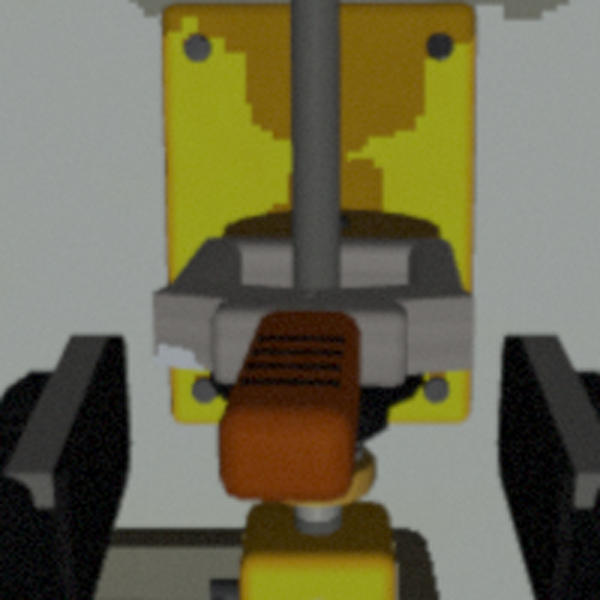

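View pics/s25.png

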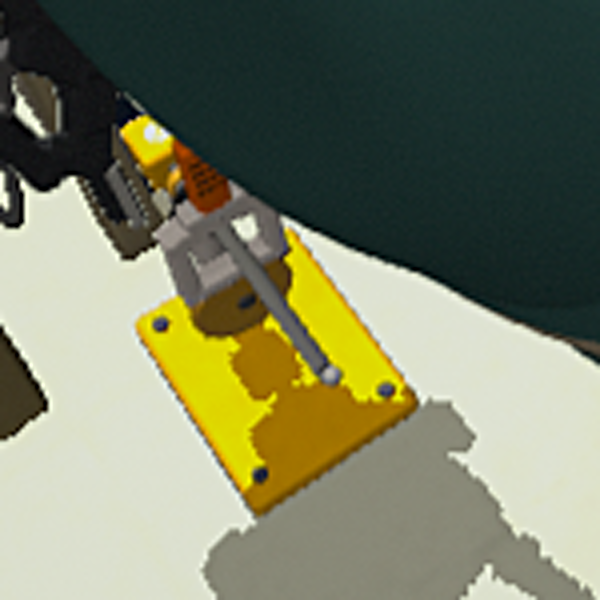

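```bash
python3 -m inch '[[0.5,0,-1,-6,0],[0.8,0,-2,-12,0],[1,0,-3,-15,0],[1,0,-3,-15,0],[1,0,-4,-15,0],[1,0,-8,-10,0],[1,0,-10,-5,0],[1,0,-10,0,0],[1,0,-5,0,0],[1,0,0,0,0]]' | grep -v rot;python3 - <<'E'
from h import *
s,_=rep()
a=[]
for i in range(3):
  W=eyes.get_image("wrist"); a.append(cv2.resize(W["frame"][120:380,180:380,::-1],None,fx=1.3,fy=1.3))
  if i<2:
    for _ in range(3): S=eyes.get_image("scene")
cv2.imwrite("pics/w26.png",np.hstack(a))
cv2.imwrite("pics/s26.png",S["frame"][:,:,::-1])
np.savez("w26.npz",f=W["frame"],M=P(W,s))
E
```

```text
clock: 33.43
position: [0.5251, 0.2496, 0.2686]
contact_force: [0.3, -0.7, 0.1]
width: 0.0859
t 33.43 pos [0.5251 0.2496 0.2686] yaw 90.03 zax [-0.156 -0.008 -0.988] F [ 0.33 -0.68  0.12] w 0.0859
```

View pics/w26.png

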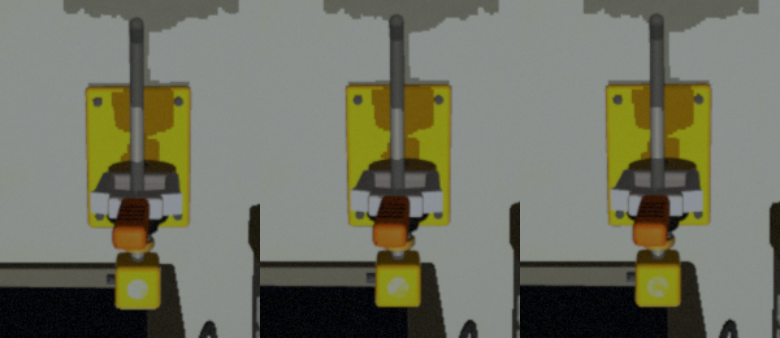

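View pics/s26.png

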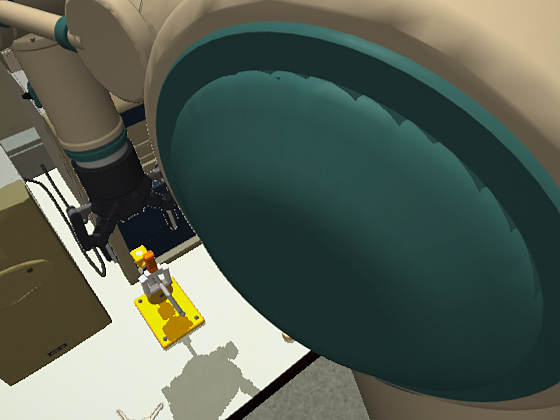

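```bash
python3 - <<'E'
import numpy as np,cv2
d=np.load("w26.npz");f=d["f"]
cv2.imwrite("pics/w27.png",cv2.resize(f[200:330,240:340,::-1],None,fx=4.5,fy=4.5,interpolation=cv2.INTER_CUBIC))
E
```

```text
(no output)
```

View pics/w27.png

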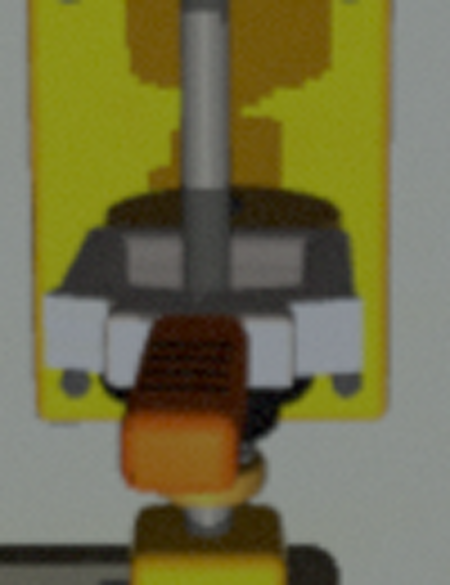

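```bash
python3 - <<'E'
from h import *
d=np.load("w26.npz");M=d["M"]
g=lambda u,v,z:print(u,v,z,atz(M,(240+u/4.5-.4,200+v/4.5-.4),z).round(4))
g(181,453,.209);g(206,150,.15);g(206,250,.15);g(208,515,.15);g(230,400,.15)
# front shoulder corners (top of frame z~.176)
g(45,330,.176);g(362,330,.176)
E
```

```text
181 453 0.209 [0.5594 0.2473]
206 150 0.15 [0.5311 0.2503]
206 250 0.15 [0.5481 0.2503]
208 515 0.15 [0.5944 0.2507]
230 400 0.15 [0.574  0.2544]
45 330 0.176 [0.5534 0.2261]
362 330 0.176 [0.5532 0.274 ]
```

```bash
python3 -m inch '[[1,-12,-3,-2,0],[1,-24,-3,-2,0],[1,-30,-3,-2,0],[1,-34,-3,-2,0],[1,-34,0,-2,0],[1,-34,0,0,0],[1,-34,0,0,0],[1,-34,0,0,0],[1,-34,0,0,0],[1,-34,0,0,0],[1,-34,0,0,0],[1,-34,0,0,0],[1,-34,0,0,0],[1,-24,0,0,0],[1,-14,0,0,0],[1,-4,0,0,0],[1,0,0,0,0],[1,0,0,0,0],[1,0,0,0,0]]' | grep -v rot;python3 - <<'E'
from h import *
s,_=rep()
W=eyes.get_image("wrist"); cv2.imwrite("pics/w28.png",W["frame"][:,:,::-1])
np.savez("w28.npz",f=W["frame"],M=P(W,s))
E
```

```text
clock: 35.47
position: [0.5082, -0.2299, 0.2852]
contact_force: [-0.8, 0.3, 0.3]
width: 0.0857
t 35.47 pos [ 0.5082 -0.2299  0.2852] yaw 89.85 zax [-0.16  -0.014 -0.987] F [-0.82  0.31  0.34] w 0.0857
```

View pics/w28.png

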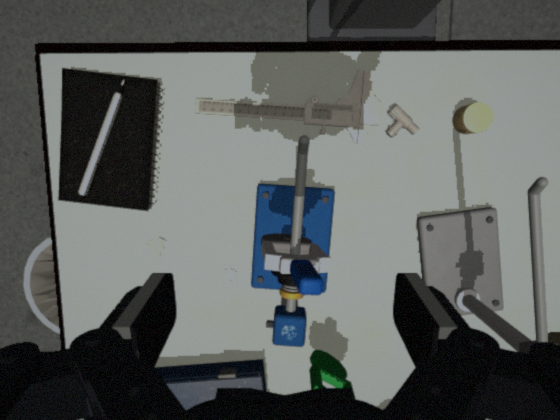

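```bash
python3 - <<'E'
from h import *
f=np.load("w28.npz")["f"]
cv2.imwrite("pics/w29.png",cv2.resize(f[220:350,240:340,::-1],None,fx=4.5,fy=4.5,interpolation=cv2.INTER_CUBIC))
E
```

```text
(no output)
```

View pics/w29.png

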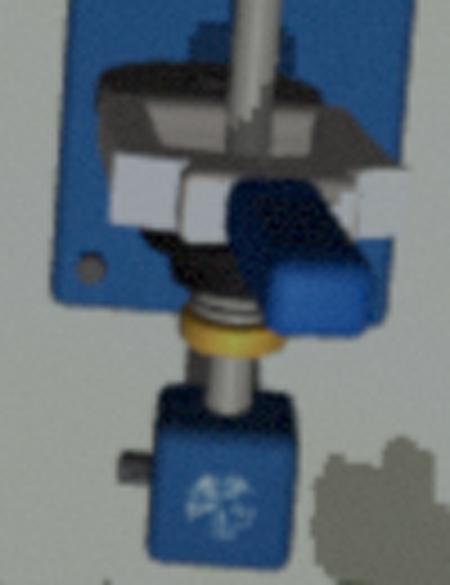

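```bash
python3 - <<'E'
from h import *
M=np.load("w28.npz")["M"]
def g(u,v,z):
  a=atz(M,(240+u/4.5-.4,220+v/4.5-.4),z);print(u,v,z,a.round(4));return a
g(319,298,.209);g(253,60,.15);g(249,130,.15);g(230,390,.15)
g(108,190,.17);g(410,200,.17)
E
```

```text
319 298 0.209 [ 0.5392 -0.2136]
253 60 0.15 [ 0.5172 -0.222 ]
249 130 0.15 [ 0.5297 -0.2227]
230 390 0.15 [ 0.5776 -0.226 ]
108 190 0.17 [ 0.5348 -0.2461]
410 200 0.17 [ 0.5364 -0.1965]
```

```bash
python3 - <<'E'
from h import *
s,_=rep()
W=eyes.get_image("wrist"); T=eyes.get_image("top"); S=eyes.get_image("scene")
big(S,0,(310,120,100,100),"pics/s30.png",6)
old=np.load("w28.npz")["f"].astype(int)
print(np.abs(W["frame"].astype(int)-old)[240:300,270:330].mean())
MS=P(S)
# predicted tab axis projections for roll 0,.1,.17,.25
for r in (0,.1,.17,.25):
  for hgt in (0,.022,.056):
    print(r,hgt,((proj(MS,[.5385,-.2232+hgt*np.sin(r),.154+hgt*np.cos(r)])-[310,120])*6).round(0))
E
```

```text
t 35.52 pos [ 0.5083 -0.2296  0.2853] yaw 89.88 zax [-0.16  -0.014 -0.987] F [ 0.09 -0.42  0.96] w 0.0853
4.0569444444444445
0 0 [314. 241.]
0 0.022 [322. 194.]
0 0.056 [336. 118.]
0.1 0 [314. 241.]
0.1 0.022 [318. 197.]
0.1 0.056 [323. 126.]
0.17 0 [314. 241.]
0.17 0.022 [314. 200.]
0.17 0.056 [315. 132.]
0.25 0 [314. 241.]
0.25 0.022 [310. 203.]
0.25 0.056 [305. 140.]
```

View pics/s30.png

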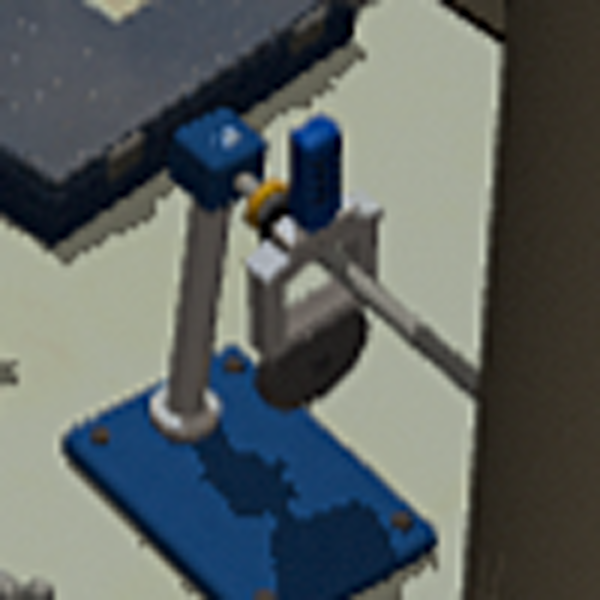

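```bash
python3 - <<'E'
from h import *
T=eyes.get_image("top");big(T,0,(120,140,220,150),"pics/t31.png",3.6)
rep()
E
```

```text
t 35.72 pos [ 0.5086 -0.2297  0.2853] yaw 89.9 zax [-0.16  -0.015 -0.987] F [-0.17 -0.15 -0.02] w 0.0856
```

View pics/t31.png

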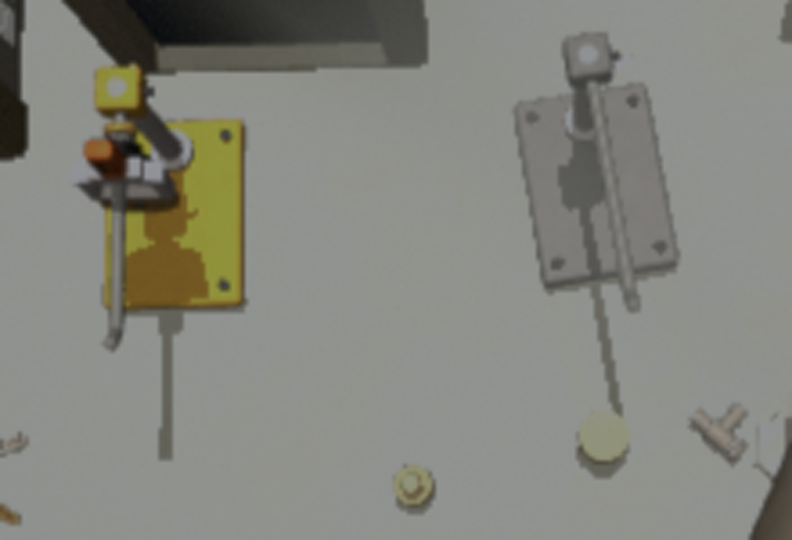

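```bash
python3 - <<'E'
from h import *
T=eyes.get_image("top");M=P(T);big(T,0,(135,160,50,50),"pics/t32.png",10)
for r in (-.2,-.06,0,.1,.2): print(r,((proj(M,[.5594,.2505+.056*np.sin(r),.154+.056*np.cos(r)])-[135,160])*10).round(0))
S=eyes.get_image("scene");N=P(S);big(S,0,(120,230,80,80),"pics/s32.png",7)
for r in (-.2,-.06,0,.1,.2): print(r,((proj(N,[.5594,.2505+.056*np.sin(r),.154+.056*np.cos(r)])-[120,230])*7).round(0))
for p in([.5594,.2505,.154],[.475,.2503,.154]): print(((proj(M,p)-[135,160])*10).round(0),((proj(N,p)-[120,230])*7).round(0))
E
```

```text
-0.2 [152. 214.]
-0.06 [111. 214.]
0 [ 94. 214.]
0.1 [ 65. 215.]
0.2 [ 38. 217.]
-0.2 [219. 165.]
-0.06 [188. 180.]
0 [174. 187.]
0.1 [152. 201.]
0.2 [131. 215.]
[167. 284.] [230. 318.]
[156. 690.] [405. 567.]
```

View pics/t32.png

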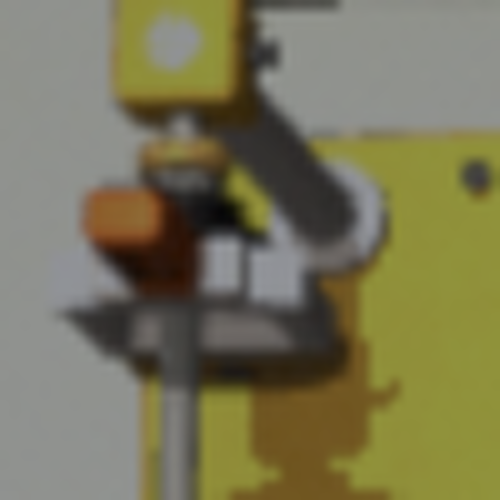

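View pics/s32.png

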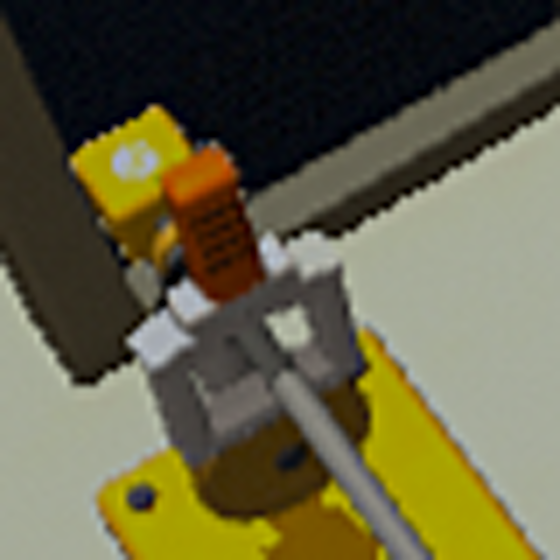

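```bash
python3 -c "
from rig import manip
print(manip.sign_off())"
```

```text
the job is handed in; nothing more can be done
None
```

The job is handed in, after about 36 s of robot time. No verdict was reported, so the checks below are my own measurements.

- **Blue plate:** it hangs on the spare hook. I pushed that hook's sleeve to its seat, then held it at about 9–11 N at the wrist for over 0.6 s. After that I drew back until the force was gone before letting go.
- **Orange plate:** it hangs on the test hook. That push also held about 9–11 N for over 0.6 s, and I drew back the same way.

**Last checks**
- **Rest and distance:** Both plates are released and looked still in successive pictures. The blue plate's middle is about 6–9 mm in front of its sleeve face and the orange one's about 9–12 mm. The limit is 18 mm.
- **Upright:** The orange plate leans about 0.06–0.1 rad sideways.
- **Blue plate's lean:** It hangs noticeably askew, about 0.17 rad in two camera views, against the 0.25 limit. The frame's shoulders suggested a little less, nearer 0.1. I left it alone because regrasping could have made it worse.
- **Push force:** This is the wrist reading. The arm also felt up to about 5–6 N of upward load during each push, so the force on the sleeves was probably somewhat lower. I estimate it stayed above 7 N.
- **Bench items:** The small weights and the coax adaptor looked unmoved in the final picture, judged by eye. I did not touch the green look-alike.

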